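Tighten the loose jar caps and pack the jars on the counter shelf

ROBOT

A 6-joint arm with a two-finger parallel gripper is mounted at the origin on the work surface. World frame = base frame: x ahead of the robot, y to its left, z up, the work surface at z = 0. Lengths are in m, angles in rad, forces in N, time in s.
With the tool pointing down it reaches from about 0.275 to 0.75 m from the base axis. Payload 10.2 kg.
Tool frame: the origin (TCP) lies midway between the tips of the shut fingers; the grasp point (between the pads) lies 19 mm behind it (manip.pinch_z is the distance from the TCP to the grasp point, in m); z points along the fingers, y is the line along which they close (so a half turn about z gives the same grasp; the last joint's range is limited). The gripper opens to 88 mm and grips with 3 to 60 N. Pads are 18 mm wide; open, the fingers measure 123 mm over their backs; the gripper's body (75 mm by 187 mm) begins 45 mm behind the grasp point.
Start: joints at [0.897, 0.313, 1.498, -0, 1.331, -0.223], TCP at [0.229, 0.473, 0.239] pointing down, gripper open.
Joint ranges: [-2.94, 2.94], [-0.97, 2.17], [0.19, 2.56], [-1.23, 4.37], [0.02, 3.11], [-2.88, 2.88]. Speed limits (rad/s): [2.39, 2.39, 3.01, 3.14, 3.14, 3.14].

INTERFACE

Orientations are given as a 3x3 rotation matrix whose columns are the frame's x, y, z axes.
In Python, from cell import manip gives the robot as it stands.
- The arm moves only by the tool apply_moves, never from a script. Its arguments are lists of equal length, an entry for each row: "offset": the shift along the tool's x, y, z in mm, a list of three; "twist": the turn, a rotation vector about the tool's x, y, z in rad, a list of three. A call has 1 to 20 rows; each row shifts and turns the commanded pose from where the row before left it, along the tool's axes as they then stand; what a row does not reach is not made up. A row lasts 1/12 s, in which the tool goes at most 41.7 mm and 7.16 degrees, less where a joint would pass 70% of its speed; a pose out of reach is approached as far as the arm can. A call is refused whole if a number of a shift passes 41.7 or a number of a turn 0.125, either way. A call with a gripper value outside its range is refused whole. "claw" is the finger opening in mm, from 0 to 88.1, set as the call begins (left out, the last holds). The fingers move at their own pace and stop on an object; "grip_force" is the grip in N (left out, the last holds). Time passes only in rows, so rows that do not move let the fingers close. It gives the time, the measured TCP pose, the force, the opening and the grip force at its end, in the units of the state.
- manip.get_state(): the state, without advancing time (a new reading comes with each control period).
- manip.grab_frame(name): name is "scene" or "top" or "wrist"; returns the picture (400x640x3 uint8, red, green, blue); there is no depth.
- manip.camera_info(name): a dict with "fx", "fy", "cx", "cy" (pixels), "R" (3x3) and "t" (3): a world point X has camera coordinates R X + t. Camera axes: x right, y down, z forward; pixel columns grow to the right and rows downward; lengths in m; the calibration is good to about 2 mm. A picture is of the moment at which its call begins: read the wrist's pose just before it. camera_info takes no time and is no camera call; for the wrist camera it gives the pose at the moment of the call.
- manip.finish_job(): hands the job in; it is judged then, once.
The state is a dict: "clock": time; "qpos": joint angles; "joint_vel": joint speeds; "tau": joint torques, N m; "tool_pos": TCP position; "tcp_rot": TCP orientation; "force": force on the tool from outside, world axes, zero at the start; "torque": the same for the moment, N m; "grip_width": opening from 0.0 (shut) to 1.0 (fully open); "gripper_force": force on a finger pad.
Only numpy, scipy, OpenCV 4.12 (cv2) and the standard library are available. Lean on these libraries where they do the work, as an engineer would, in place of code of your own. Each camera call takes 0.05 s, during which the arm holds its last target. There are 200 camera calls.

TASK

Find out which of the three white jars on the worktop have a loose screw cap, and screw those caps fully tight before their jars go on the shelf. Then stand all three jars upright in the channel on the lower deck of the brown shelf unit, between its end wall and the sliding end stop, and push the stop up so that the row is packed snug against the wall. Leave the other things on the worktop where they are.

Things in the scene. Friction and masses are not known exactly. Their poses are not given: they have to be found in the camera images.
- shelf: Two-tier brown laminate shelf unit, fast on the worktop. Origin: on the worktop under the middle of its jar channel; x = into the unit from its open front, y = along it to the end wall, z up. Lower deck: top at z 18 mm, y -225 to +225. The channel (x -35 to +35) lies between a front lip (10 mm high, x -45 to -35) and a rear rail (22 mm high). Two uprights carry the upper board at x 50 to 90.
- bay_wall (a point): Foot of the inner face of the shelf unit's end wall, midway across the channel, at deck level (190 mm to +y of shelf, 18 mm up); same axes as shelf. The jar row starts here and runs towards -y. The end wall is 68 mm high and 18 mm thick.
- upper_edge (a point): Middle of the front lower edge of the upper board, 250 mm above the worktop, 10 mm in front of the channel's middle line; same axes as shelf. The board is 470 mm long (y), reaches 110 mm back from here and covers the channel from above, so a tool must reach in below it tilted, from the front. Tins up to 90 mm tall stand on it.
- end_stop (a joint): Slide of the steel end stop (bookend) along the channel, m: 0 = parked far from the end wall, grows towards the wall, up to 0.158. Its face is 320 mm minus this value from the end wall. It slides stiffly (1.5 N) and stays where it is left; pushing three jars before it takes 5 to 15 N.
- stop_face (a point): Foot of the stop's jar-side face, midway across the channel, at deck level; same axes as shelf. The stop is an upright plate 62 mm wide (x), 64 mm high, 4 mm thick (lying to -y of this face), with a low foot reaching 38 mm to -y.
- stop_post (a point): Middle of the top of the stop's black thumb post, an upright cylinder 16 mm in diameter and 40 mm high, just in front of the lip and clear of the upper board: 58 mm in front (-x) of stop_face, 8 mm to its -y and 52.5 mm above it. Push it (or the plate) towards the wall, +y of shelf.
- jar_a: Jar a, one of three matching white opal-glass jars with a green band and a green screw cap, 0.3 to 0.45 kg, standing loose. Origin: centre of its underside; z up its axis. Round body of 60 mm diameter up to 64 mm, then a shoulder up to the cap; with the cap 95.5 mm high. A black stripe runs up its side on its +x.
- cap_a (a joint): Angle of the lug cap of jar a, rad: 0 = fully tight (firm stop), larger = looser (turned anticlockwise from above), at most 1.3. A loose cap turns easily (0.02 N m) while the standing jar stays put, and does not lift off; a tight cap turned clockwise takes the jar round with it. When tight, the white pointer on the cap points at the jar's black stripe.
- captop_a (a point): Centre of the top of the cap of jar a (95.5 mm above the jar's underside). The cap is 54 mm in diameter and 22 mm high, ribbed; below it the jar's shoulder slopes out to 60 mm diameter at 64 mm height, so fingers that reach far below the cap turn the jar too.
- jar_b: Jar b, one of three matching white opal-glass jars with a green band and a green screw cap, 0.3 to 0.45 kg, standing loose. Origin: centre of its underside; z up its axis. Round body of 60 mm diameter up to 64 mm, then a shoulder up to the cap; with the cap 95.5 mm high. A black stripe runs up its side on its +x.
- cap_b (a joint): Angle of the lug cap of jar b, rad: 0 = fully tight (firm stop), larger = looser (turned anticlockwise from above), at most 1.3. A loose cap turns easily (0.02 N m) while the standing jar stays put, and does not lift off; a tight cap turned clockwise takes the jar round with it. When tight, the white pointer on the cap points at the jar's black stripe.
- captop_b (a point): Centre of the top of the cap of jar b (95.5 mm above the jar's underside). The cap is 54 mm in diameter and 22 mm high, ribbed; below it the jar's shoulder slopes out to 60 mm diameter at 64 mm height, so fingers that reach far below the cap turn the jar too.
- jar_c: Jar c, one of three matching white opal-glass jars with a green band and a green screw cap, 0.3 to 0.45 kg, standing loose. Origin: centre of its underside; z up its axis. Round body of 60 mm diameter up to 64 mm, then a shoulder up to the cap; with the cap 95.5 mm high. A black stripe runs up its side on its +x.
- cap_c (a joint): Angle of the lug cap of jar c, rad: 0 = fully tight (firm stop), larger = looser (turned anticlockwise from above), at most 1.3. A loose cap turns easily (0.02 N m) while the standing jar stays put, and does not lift off; a tight cap turned clockwise takes the jar round with it. When tight, the white pointer on the cap points at the jar's black stripe.
- captop_c (a point): Centre of the top of the cap of jar c (95.5 mm above the jar's underside). The cap is 54 mm in diameter and 22 mm high, ribbed; below it the jar's shoulder slopes out to 60 mm diameter at 64 mm height, so fingers that reach far below the cap turn the jar too.
- mug: Pink ceramic mug, loose, 78 mm diameter, 88 mm high, handle on its +y side (about 35 mm out); origin: centre of underside. Bystander.
- tea_tin: Teal tea tin with gold lid, loose, 68 x 68 mm, 86 mm high; origin: centre of underside. Bystander.
- saucer: Stainless saucer, facing up, loose, 136 mm diameter, 16 mm high; origin: centre of underside. Bystander.
- bowl: White bowl, loose, 100 mm diameter, 42 mm high; origin: centre of underside. Bystander.
- sugar_jar: Glass sugar jar with hinged clamp lid, loose, 86 mm diameter (110 mm over the clamp), 120 mm high; origin: centre of underside. Bystander.
- caddy: Rotating plastic caddy, its base fast to the worktop: a cream drum of 140 mm diameter, 66 mm high on a black base; three steel teaspoons stand up within 37 mm of its axis to 170 mm. Origin: centre of the base's underside. Bystander.
- caddy_drum (a joint): Turn of the caddy's drum on its base, rad; 0 at the start; turns stiffly (0.05 N m).
Mind the look-alikes: they are no part of the job. What is shaped like the jar_c but blue, orange or red is not meant.

How it is judged:
On the way, in this order (a step that is already met when the one before it is completed fails the run):
1. all three caps are screwed tight (value of joint each of cap_a, cap_b, cap_c below 0.12 rad), for 0.2 s.
2. all three jars stand upright on the lower deck in the channel, let go (x of jar_a in the frame of bay_wall between -0.01 and 0.01 m and y of each of jar_a, jar_b, jar_c in the frame of bay_wall below -0.026 m and y of each of jar_a, jar_b, jar_c in the frame of stop_face above 0.025 m and z of jar_a in the frame of bay_wall between -0.004 and 0.006 m and angle between each of jar_a, jar_b, jar_c's own z axis and vertical below 0.08 rad and x of jar_b in the frame of bay_wall between -0.01 and 0.01 m and z of jar_b in the frame of bay_wall between -0.004 and 0.006 m and x of jar_c in the frame of bay_wall between -0.01 and 0.01 m and z of jar_c in the frame of bay_wall between -0.004 and 0.006 m and contact force between the fingers and jar_a below 0.2 N and contact force between the fingers and jar_b below 0.2 N and contact force between the fingers and jar_c below 0.2 N), for 0.2 s.
At the end, for the whole second after the job is handed in: All caps within 0.12 rad of tight; all jars upright (0.08 rad) and at rest on the lower deck, within 10 mm of the channel's middle, between end wall and stop; the stop's face at most 187 mm from the wall (three jars measure 180 mm) (all of step 1 and x of jar_a in the frame of bay_wall between -0.01 and 0.01 m and y of each of jar_a, jar_b, jar_c in the frame of bay_wall below -0.026 m and y of each of jar_a, jar_b, jar_c in the frame of stop_face above 0.025 m and z of jar_a in the frame of bay_wall between -0.004 and 0.006 m and angle between each of jar_a, jar_b, jar_c's own z axis and vertical below 0.08 rad and x of jar_b in the frame of bay_wall between -0.01 and 0.01 m and z of jar_b in the frame of bay_wall between -0.004 and 0.006 m and x of jar_c in the frame of bay_wall between -0.01 and 0.01 m and z of jar_c in the frame of bay_wall between -0.004 and 0.006 m and y of stop_face in the frame of bay_wall above -0.187 m and linear speed of each of jar_a, jar_b, jar_c below 0.02 m/s and velocity of joint end_stop between -0.01 and 0.01 m/s); the robot touches nothing.
It fails at once if a jar stands on the shelf with its cap loose ((x of jar_a in the frame of bay_wall between -0.01 and 0.01 m and y of jar_a in the frame of bay_wall below -0.026 m and y of jar_a in the frame of stop_face above 0.025 m and z of jar_a in the frame of bay_wall between -0.004 and 0.006 m and angle between jar_a's own z axis and vertical below 0.08 rad and value of joint cap_a above 0.2 rad) or (x of jar_b in the frame of bay_wall between -0.01 and 0.01 m and y of jar_b in the frame of bay_wall below -0.026 m and y of jar_b in the frame of stop_face above 0.025 m and z of jar_b in the frame of bay_wall between -0.004 and 0.006 m and angle between jar_b's own z axis and vertical below 0.08 rad and value of joint cap_b above 0.2 rad) or (x of jar_c in the frame of bay_wall between -0.01 and 0.01 m and y of jar_c in the frame of bay_wall below -0.026 m and y of jar_c in the frame of stop_face above 0.025 m and z of jar_c in the frame of bay_wall between -0.004 and 0.006 m and angle between jar_c's own z axis and vertical below 0.08 rad and value of joint cap_c above 0.2 rad)).
It fails at once if a jar is tipped over (angle between any of jar_a, jar_b, jar_c's own z axis and vertical above 0.6 rad).
It fails at once if a bystander is pushed away or tipped (distance of any of mug, tea_tin, saucer, bowl, sugar_jar from where it was at the start of the episode above 0.03 m or angle between any of mug, tea_tin, saucer, bowl, sugar_jar's own z axis and vertical above 0.4 rad or value of joint caddy_drum above 0.5 rad or value of joint caddy_drum below -0.5 rad).
It also fails if it takes over 72 s, if anything falls off the work surface, if the arm or the gripper's body presses on something with over 40 N, if the wrist force passes 120 N, or if a joint passes its speed limit or range.

## Working session

There is one attempt and no reset: what is moved stays moved. The work goes in short steps, Python scripts to look and compute and a tool call to move; the robot and the scene stay as the last step left them, time stands still between calls to the robot, and variables do not carry over. Pictures are saved under pics/ and viewed, at most 10 in all, crops included, and the job is handed in when it is done.

Besides the shell and the picture viewer there is one more tool, called after "Request:" as a command line: name --argument value ..., lists and objects as JSON in quotes. apply_moves: Moves the arm, as the interface text tells. Its arguments: {"type":"object","properties":{"offset":{"type":"array"},"twist":{"type":"array"},"claw":{"type":"number"},"grip_force":{"type":"number"}},"required":["offset","twist"]}

```bash
mkdir -p pics; ls; python3 - <<'E'
from cell import manip
import cv2,numpy as np
for n in ["scene","top","wrist"]:
    i=manip.camera_info(n);im=manip.grab_frame(n)
    cv2.imwrite(f"pics/{n}0.png",im[:,:,::-1])
    R=np.array(i["R"]);print(n,i["fx"],i["fy"],i["cx"],i["cy"],(-R.T@np.array(i["t"])).round(3),R.round(3).tolist())
s=manip.get_state();print(s);print(manip.pinch_z)
E
```

```text
pics
scene 417.9964850809881 417.9964850809881 322.4517195061197 197.06282051479846 [ 1.231 -0.155  1.226] [[0.208, 0.978, 0.003], [0.834, -0.176, -0.523], [-0.511, 0.111, -0.852]]
top 500.3705029529121 500.3705029529121 318.63351412624763 204.90199050693823 [ 0.38  -0.007  1.363] [[-0.008, -1.0, 0.013], [-0.986, 0.006, -0.165], [0.165, -0.014, -0.986]]
wrist 286.2750530597138 286.2750530597138 319.5326498868956 203.10740042118047 [0.157 0.506 0.383] [[0.437, 0.9, -0.003], [0.858, -0.415, 0.303], [0.271, -0.135, -0.953]]
{'clock': 0.15, 'qpos': array([ 8.96589604e-01,  3.13317638e-01,  1.49821318e+00, -4.02091678e-05,
        1.33098988e+00, -2.23392540e-01]), 'joint_vel': array([ 0.0018372 , -0.00086794, -0.00202741,  0.00038561, -0.00286839,
        0.00088131]), 'tau': array([ 3.18988523e-04, -4.02304602e+01, -2.52316618e+01,  6.94549852e-02,
        3.43417295e-02, -7.47475792e-05]), 'tool_pos': array([0.22864991, 0.47240536, 0.23831309]), 'tcp_rot': array([[-9.00096785e-01,  4.35689656e-01, -5.48848385e-04],
       [ 4.35689969e-01,  9.00096489e-01, -7.49378284e-04],
       [ 1.67520138e-04, -9.13640720e-04, -9.99999569e-01]]), 'force': array([-0.03292489,  0.0717071 ,  0.04947599]), 'torque': array([ 0.0463547 ,  0.06423811, -0.05466451]), 'gripper_force': 0.0, 'grip_width': 1.0007277878991148}
0.0187
```

```bash
python3 - <<'E'
import cv2
a=cv2.imread("pics/top0.png");cv2.imwrite("pics/top0b.png",cv2.resize(a,(800,500),interpolation=cv2.INTER_CUBIC))
a=cv2.imread("pics/scene0.png");cv2.imwrite("pics/scene0b.png",cv2.resize(a,(800,500),interpolation=cv2.INTER_CUBIC))
E
```

```text
(no output)
```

View pics/top0b.png

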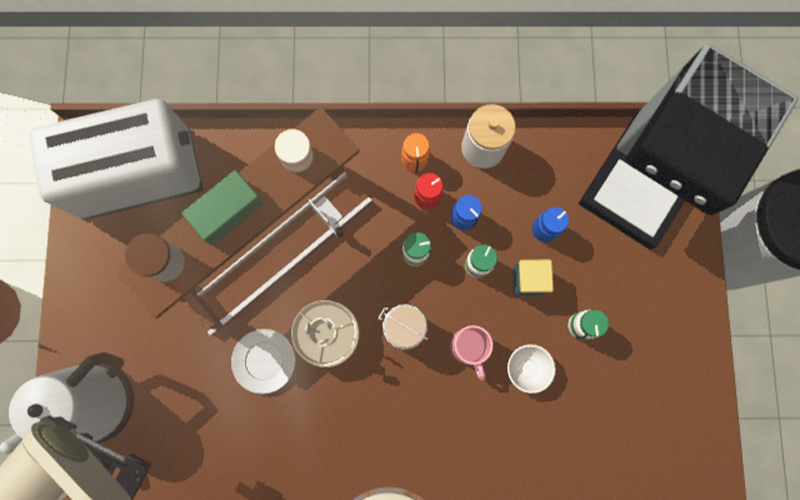

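View pics/scene0b.png

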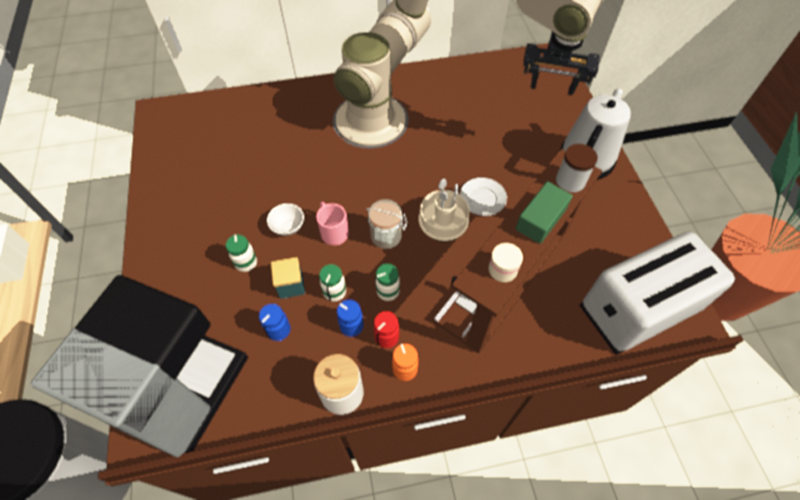

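```bash
python3 - <<'E'
import cv2,numpy as np
t=cv2.imread("pics/top0.png");s=cv2.imread("pics/scene0.png")
cv2.imwrite("pics/shelf1.png",cv2.resize(t[80:280,90:310],None,fx=3,fy=3,interpolation=cv2.INTER_CUBIC)[:600])
def c(a,u,v,w=22,f=6): return cv2.resize(a[v-w:v+w,u-w:u+w],None,fx=f,fy=f,interpolation=cv2.INTER_CUBIC)
top=np.hstack([c(t,u,v) for u,v in [(333,198),(385,208),(472,260)]])
sc=np.hstack([c(s,u,v) for u,v in [(310,225),(266,226),(193,202)]])
m=np.vstack([top,sc]);print(m.shape);cv2.imwrite("pics/jars1.png",m)
E
```

```text
(528, 792, 3)
```

View pics/shelf1.png

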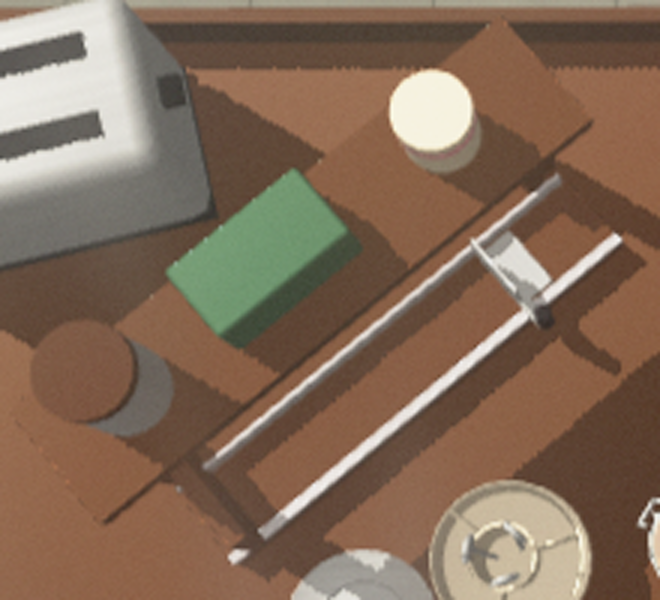

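View pics/jars1.png

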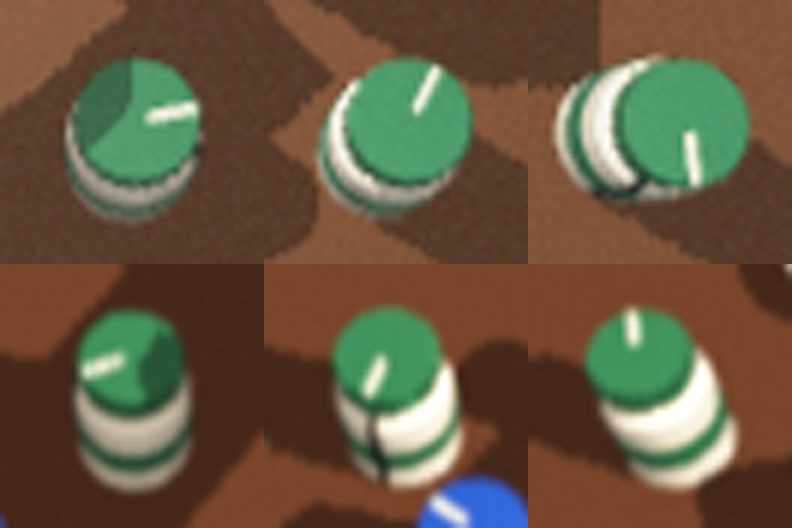

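```bash
cat > h.py <<'E'
from cell import manip
import numpy as np,cv2
def ray(n,u,v,z,info=None):
    i=info or manip.camera_info(n);R=np.array(i["R"]);t=np.array(i["t"]);c=-R.T@t
    d=R.T@np.array([(u-i["cx"])/i["fx"],(v-i["cy"])/i["fy"],1]);return c+d*(z-c[2])/d[2]
def proj(n,X,info=None):
    i=info or manip.camera_info(n);p=np.array(i["R"])@np.asarray(X)+np.array(i["t"]);return np.array([i["fx"]*p[0]/p[2]+i["cx"],i["fy"]*p[1]/p[2]+i["cy"]])
E
python3 - <<'E'
from h import *
f=lambda x,y:(x/3+90,y/3+80)
np.set_printoptions(precision=4,suppress=True)
for k,(u,v) in dict(L=(333.8,196),M=(387,206.3),R=(475.8,258.3)).items():
    p=ray("top",u,v,.0955);print(k,p,proj("scene",p),np.hypot(*p[:2]))
A=ray("top",*f(236,556),.028);B=ray("top",*f(621,239),.028);print("lip",A,B,np.linalg.norm(A-B))
C=ray("top",*f(207,466),.040);D=ray("top",*f(560,180),.040);print("rail",C,D,np.linalg.norm(C-D))
y=(A-B)/np.linalg.norm(A-B);x=np.array([y[1],-y[0],0]);print("x",x,"y",y,np.arctan2(x[1],x[0]))
O=(A+B)/2+x*.04;O[2]=0;print("O",O)
print("railx",(C-O)@x,(D-O)@x,(C-O)@y,(D-O)@y)
print("board front R,L",[(np.dot(ray("top",*f(*p),.25)-O,x),np.dot(ray("top",*f(*p),.25)-O,y)) for p in [(590,123),(107,522)]])
p=ray("top",*f(542,305),.0705);print("post",(p-O)@x,(p-O)@y)
g=lambda x,y:(x/1.25,y/1.25)
for n,q,z in [("tin",(535,275),.086),("caddy",(325,334),.066),("saucer",(263,361),.016),("sugar",(405,327),.12),("mug",(472,345),.088),("bowl",(531,369),.042),("blue1",(467,208),.0955),("blue2",(552,219),.0955),("red",(429,186),.0955)]:
    p=ray("top",*g(*q),z);print(n,p,"shelf",(p-O)@x,(p-O)@y)
E
```

```text
L [ 0.6155 -0.0643  0.0955] [308.6026 217.1045] 0.6188185633026841
M [ 0.5878 -0.2008  0.0955] [263.3446 217.4144] 0.6211197212388115
R [ 0.4529 -0.4222  0.0955] [188.5402 193.6494] 0.6191596126395236
lip [0.4442 0.3716 0.028 ] [0.73   0.0324 0.028 ] 0.4435307500789665
rail [0.5227 0.3969 0.04  ] [0.7826 0.0877 0.04  ] 0.4039458078371213
x [0.7647 0.6444 0.    ] y [-0.6444  0.7647  0.    ] 0.7002310433330838
O [0.6177 0.2278 0.    ]
railx 0.03630292582630429 0.03577954914460478 0.19055469355851676 -0.21339077521918043
board front R,L [(np.float64(-0.002606596121994347), np.float64(-0.23063501432593134)), (np.float64(-0.007464545470530755), np.float64(0.23709923258624901))]
post -0.04997458240227053 -0.12416868537999563
tin [ 0.5528 -0.3073  0.086 ] shelf -0.39439320559024665 -0.36736478549707846
caddy [0.4359 0.1267 0.066 ] shelf -0.20420507745939748 0.0398414931270162
saucer [0.3822 0.2623 0.016 ] shelf -0.15783736839825013 0.17819842170308578
sugar [ 0.4461 -0.0368  0.12  ] shelf -0.30167885810938727 -0.0917508818052254
mug [ 0.4106 -0.1727  0.088 ] shelf -0.41644659606216555 -0.1728034031358597
bowl [ 0.3612 -0.3005  0.042 ] shelf -0.5365883388264535 -0.23869468190943055
blue1 [ 0.6933 -0.1691  0.0955] shelf -0.19789973580865042 -0.3522304091891282
blue2 [ 0.6689 -0.3458  0.0955] shelf -0.3303975362780121 -0.47161006412790163
red [ 0.7411 -0.0906  0.0955] shelf -0.1107922896201976 -0.3229505890817881
```

```bash
cat >> h.py <<'E'
from scipy.spatial.transform import Rotation as Ro
L=np.array([.6155,-.0643]);M=np.array([.5878,-.2008]);R_=np.array([.4529,-.4222])
O=np.array([.6177,.2278,0]);SX=np.array([.7647,.6444,0]);SY=np.array([-.6444,.7647,0])
def shelf(x,y,z): return O+SX*x+SY*y+np.array([0,0,z])
def rot(az,tilt=0):
    "tool x towards azimuth az+180 (inward); tilted so z leans outward along az by tilt"
    f=np.array([np.cos(az),np.sin(az),0]);u=np.array([0,0,1.])
    z=f*np.sin(tilt)-u*np.cos(tilt);y=np.cross(u,f);x=np.cross(y,z);return np.c_[x,y,z]
def plan(p1,R1,N,p0=None,R0=None):
    s=manip.get_state()
    p0=s["tool_pos"] if p0 is None else p0;R0=s["tcp_rot"] if R0 is None else R0
    w=Ro.from_matrix(R0.T@R1).as_rotvec()/N
    S=sum(R0@Ro.from_rotvec(i*w).as_matrix() for i in range(N))
    o=np.linalg.solve(S,np.asarray(p1)-p0)*1000
    print(N,"rows off",o.round(1).tolist(),"tw",w.round(4).tolist(),"tot",w*N)
    return p1,R1
E
python3 - <<'E'
from h import *
np.set_printoptions(precision=3,suppress=True)
a=np.arctan2(L[1],L[0]);P=np.r_[L,.17]
plan(P,rot(a),18)
# stripe prediction in crops
for k,J,ct,cs,off,paz in [("L",L,(311,176),(288,203),0,(175-148,112-118)),("M",M,(363,186),(244,204),264,(21,-44)),("R",R_,(450,238),(171,180),528,(6,50))]:
    az=np.arctan2(-paz[0],-paz[1]);print(k,"pointer az",az)
    for d in [0,.4,.8,1.2]:
        e=az-d;r=[]
        for n,c,vo in [("top",ct,0),("scene",cs,264)]:
            for z in [.06,.03]:
                q=proj(n,[J[0]+.03*np.cos(e),J[1]+.03*np.sin(e),z]);r.append(((q-c)*6+[off,vo]).round())
        print(d,*r)
E
```

```text
18 rows off [-29.2, -22.6, 3.8] tw [-0.0, -0.0, -0.0193] tot [-0.001 -0.    -0.347]
L pointer az -1.3521273809209546
0 [199. 120.] [195. 132.] [ 73. 402.] [ 75. 428.]
0.4 [200. 146.] [196. 158.] [ 68. 383.] [ 71. 409.]
0.8 [191. 171.] [187. 182.] [ 73. 363.] [ 75. 389.]
1.2 [172. 190.] [168. 201.] [ 85. 346.] [ 88. 373.]
M pointer az -0.4453010438876859
0 [423.  74.] [413.  86.] [371. 427.] [377. 452.]
0.4 [445.  90.] [435. 101.] [351. 418.] [358. 444.]
0.8 [460. 113.] [449. 124.] [337. 403.] [344. 429.]
1.2 [464. 139.] [453. 150.] [331. 384.] [338. 410.]
R pointer az -3.0221637275714546
0 [669. 196.] [647. 198.] [642. 336.] [656. 365.]
0.4 [641. 194.] [620. 196.] [664. 334.] [678. 363.]
0.8 [616. 181.] [596. 184.] [684. 339.] [697. 367.]
1.2 [597. 160.] [578. 163.] [699. 350.] [712. 379.]
```

Request:
apply_moves --offset '[[-29.2, -22.6, 0], [-29.2, -22.6, 0], [-29.2, -22.6, 0], [-29.2, -22.6, 0], [-29.2, -22.6, 0], [-29.2, -22.6, 0], [-29.2, -22.6, 0], [-29.2, -22.6, 0], [-29.2, -22.6, 0], [-29.2, -22.6, 0], [-29.2, -22.6, 0], [-29.2, -22.6, 0], [-29.2, -22.6, 0], [-29.2, -22.6, 0], [-29.2, -22.6, 15], [-29.2, -22.6, 17], [-29.2, -22.6, 17], [-29.2, -22.6, 17]]' --twist '[[0, 0, -0.0193], [0, 0, -0.0193], [0, 0, -0.0193], [0, 0, -0.0193], [0, 0, -0.0193], [0, 0, -0.0193], [0, 0, -0.0193], [0, 0, -0.0193], [0, 0, -0.0193], [0, 0, -0.0193], [0, 0, -0.0193], [0, 0, -0.0193], [0, 0, -0.0193], [0, 0, -0.0193], [0, 0, -0.0193], [0, 0, -0.0193], [0, 0, -0.0193], [0, 0, -0.0193]]' --claw 80

```text
clock: 1.65
tool_pos: [0.6167, -0.0652, 0.1716]
tcp_rot: [[-0.995, 0.103, -0.0], [0.103, 0.995, 0.0], [0.0, 0.0, -1.0]]
force: [0.6, 0.6, 0.6]
grip_width: 0.906
gripper_force: 0.0
```

```bash
cat >> h.py <<'E'
def caps(n,name=None):
    i=manip.camera_info(n);im=manip.grab_frame(n)[:,:,::-1].copy()
    if name: cv2.imwrite(name,im)
    hsv=cv2.cvtColor(im,cv2.COLOR_BGR2HSV);m=cv2.inRange(hsv,(65,90,40),(88,255,255))
    k,lab,st,ce=cv2.connectedComponentsWithStats(m)
    for j in range(1,k):
        if st[j,4]>150: print(n,"px",ce[j].round(1),"bbox",st[j],"at z.0955",ray(n,*ce[j],.0955,i).round(4))
E
python3 - <<'E'
from h import *
print(manip.get_state()["qpos"].round(3))
caps("wrist","pics/w1.png");caps("top")
plan([*L,.075],rot(np.arctan2(L[1],L[0])),4)
E
```

```text
[-0.294  0.576  1.282  0.     1.284 -1.762]
wrist px [205.9 170.5] bbox [178 151  41  52 433] at z.0955 [ 0.572  -0.1511  0.0955]
wrist px [155.4 194.2] bbox [ 117  162   77   67 3755] at z.0955 [ 0.5867 -0.1958  0.0955]
wrist px [322.1 209.4] bbox [ 289  177   65   66 3111] at z.0955 [ 0.6133 -0.0639  0.0955]
top px [386.6 206.4] bbox [377 196  21  21 315] at z.0955 [ 0.5875 -0.1997  0.0955]
top px [475.1 257.9] bbox [465 248  22  21 327] at z.0955 [ 0.4539 -0.4204  0.0955]
4 rows off [0.2, 0.6, 23.1] tw [0.0002, -0.0016, -0.0006] tot [ 0.00071268 -0.0065348  -0.00241338]
```

View pics/w1.png

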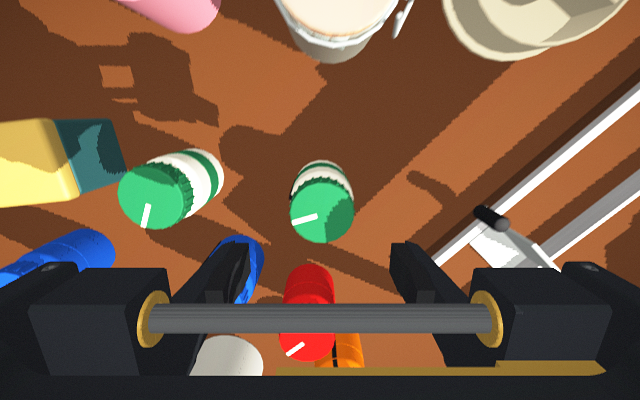

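Request:
apply_moves --offset '[[0.6, 0.3, 24], [0.6, 0.3, 24], [0.6, 0.3, 24], [0.6, 0.3, 24.5], [0, 0, 0]]' --twist '[[0, -0.0016, 0], [0, -0.0016, 0], [0, -0.0016, 0], [0, -0.0016, 0], [0, 0, 0]]'

```text
clock: 2.17
tool_pos: [0.6113, -0.0609, 0.0722]
tcp_rot: [[-0.995, 0.103, -0.001], [0.103, 0.995, 0.002], [0.001, 0.002, -1.0]]
force: [-0.7, 0.2, -0.6]
grip_width: 0.907
gripper_force: 0.0
```

Request:
apply_moves --offset '[[0, 0, 0], [0, 0, 0], [0, 0, 0], [0, 0, 0], [0, 0, 0], [0, 0, 0]]' --twist '[[0, 0, 0], [0, 0, 0], [0, 0, 0], [0, 0, 0], [0, 0, 0], [0, 0, 0]]' --claw 45 --grip_force 15

```text
clock: 2.67
tool_pos: [0.6145, -0.0626, 0.0776]
tcp_rot: [[-0.995, 0.103, 0.009], [0.103, 0.995, -0.002], [-0.009, -0.001, -1.0]]
force: [0.1, -0.9, 5.7]
grip_width: 0.607
gripper_force: 15.0
```

```bash
python3 - <<'E'
from h import *
s=manip.get_state();print(s)
E
```

```text
{'clock': 2.6667, 'qpos': array([-2.91269090e-01,  6.66996020e-01,  1.39143064e+00,  1.08762111e-03,
        1.07447228e+00, -1.75908152e+00]), 'joint_vel': array([-0.00132969,  0.00018688, -0.00102562,  0.0019318 ,  0.00111848,
        0.00038201]), 'tau': array([ 9.15487614e-01, -4.85293007e+01, -2.03255600e+01,  2.18668263e-01,
       -6.06060354e-02,  1.27765341e-02]), 'tool_pos': array([ 0.6144851 , -0.0625584 ,  0.07757545]), 'tcp_rot': array([[-9.94611391e-01,  1.03315926e-01,  8.60230776e-03],
       [ 1.03306096e-01,  9.94648356e-01, -1.58049082e-03],
       [-8.71956115e-03, -6.83303340e-04, -9.99961750e-01]]), 'force': array([ 0.14645285, -0.86466328,  5.6568076 ]), 'torque': array([-0.05667648,  0.11294578, -0.01718326]), 'gripper_force': 14.994976166635752, 'grip_width': 0.6074951383589555}
```

Request:
apply_moves --offset '[[0, 0, -2], [0, 0, 0], [0, 0, 0], [0, 0, 0], [0, 0, 0], [0, 0, 0], [0, 0, 0], [0, 0, 0], [0, 0, 0], [0, 0, 0]]' --twist '[[0, 0, 0], [0, 0, 0.12], [0, 0, 0.12], [0, 0, 0.12], [0, 0, 0.12], [0, 0, 0.12], [0, 0, 0.12], [0, 0, 0.12], [0, 0, 0.12], [0, 0, 0]]'

```text
clock: 3.5
tool_pos: [0.6135, -0.062, 0.0778]
tcp_rot: [[-0.482, 0.876, 0.005], [0.876, 0.482, -0.0], [-0.003, 0.004, -1.0]]
force: [-0.6, -0.0, -2.2]
grip_width: 0.613
gripper_force: 15.0
```

```bash
python3 - <<'E'
from h import *
s=manip.get_state();print(s["torque"],s["force"],s["qpos"].round(3),s["tool_pos"],np.arctan2(s["tcp_rot"][1,0],s["tcp_rot"][0,0]))
E
```

```text
[-0.06440207  0.13835364  0.0338446 ] [-0.55703448 -0.0334209  -2.16984044] [-2.910e-01  6.660e-01  1.392e+00  1.000e-03  1.078e+00 -7.950e-01] [ 0.61345831 -0.06200871  0.07776141] 2.073873177213378
```

Request:
apply_moves --offset '[[0, 0, 0], [0, 0, 0], [0, 0, 0], [0, 0, -15], [0, 0, -25], [0, 0, -25], [0, 0, -25], [0, 0, 0], [0, 0, 0], [0, 0, 0], [0, 0, 0]]' --twist '[[0, 0, 0], [0, 0, 0], [0, 0, 0], [0, 0, -0.12], [0, 0, -0.12], [0, 0, -0.12], [0, 0, -0.12], [0, 0, -0.12], [0, 0, -0.12], [0, 0, -0.12], [0, 0, -0.12]]' --claw 80

```text
clock: 4.42
tool_pos: [0.6133, -0.0621, 0.1685]
tcp_rot: [[-0.995, 0.096, 0.007], [0.096, 0.995, -0.001], [-0.007, -0.0, -1.0]]
force: [-0.9, -0.0, 0.3]
grip_width: 0.906
gripper_force: 0.0
```

```bash
python3 - <<'E'
from h import *
s=manip.get_state();print(s["tool_pos"])
i=manip.camera_info("wrist");caps("wrist","pics/w2.png")
im=cv2.imread("pics/w2.png");cv2.imwrite("pics/w2c.png",cv2.resize(im[130:270,230:420],None,fx=4,fy=4,interpolation=cv2.INTER_CUBIC))
a=np.arctan2(R_[1],R_[0]);plan([.453,-.4215,.17],rot(a),12)
E
```

```text
[ 0.61330007 -0.06209637  0.16851428]
wrist px [202.1 171.8] bbox [171 152  45  53 488] at z.0955 [ 0.5699 -0.1502  0.0955]
wrist px [151.1 197.2] bbox [ 112  165   79   68 3888] at z.0955 [ 0.5861 -0.1952  0.0955]
wrist px [317.4 211. ] bbox [ 284  177   67   67 3260] at z.0955 [ 0.6105 -0.0646  0.0955]
12 rows off [0.9, -33.4, -0.1] tw [0.0002, 0.0006, 0.0551] tot [0.002065   0.00668098 0.66179618]
```

View pics/w2c.png

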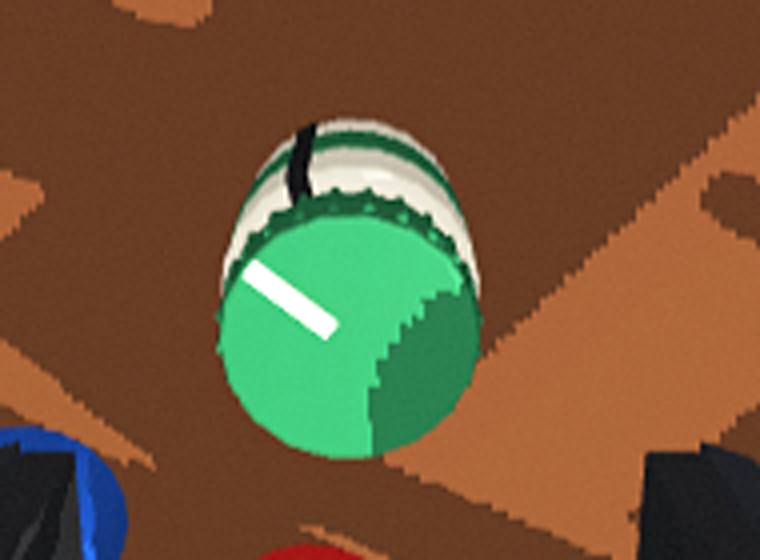

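Request:
apply_moves --offset '[[0, 0, 21], [0, 0, 21], [0, 0, 21], [0, 0, 21], [0, 0, 0]]' --twist '[[0, 0, 0], [0, 0, 0], [0, 0, 0], [0, 0, 0], [0, 0, 0]]'

```text
clock: 4.88
tool_pos: [0.6119, -0.0617, 0.0804]
tcp_rot: [[-0.995, 0.105, 0.0], [0.105, 0.995, 0.001], [0.0, 0.001, -1.0]]
force: [0.6, 0.1, -0.7]
grip_width: 0.913
gripper_force: 0.0
```

Request:
apply_moves --offset '[[0, 0, 0], [0, 0, 0], [0, 0, 0], [0, 0, 0], [0, 0, 0]]' --twist '[[0, 0, 0], [0, 0, 0], [0, 0, 0], [0, 0, 0], [0, 0, 0]]' --claw 45 --grip_force 10

```text
clock: 5.3
tool_pos: [0.6144, -0.0627, 0.0855]
tcp_rot: [[-0.995, 0.103, 0.009], [0.103, 0.995, -0.002], [-0.009, -0.001, -1.0]]
force: [-0.7, -2.5, 4.0]
grip_width: 0.607
gripper_force: 10.0
```

Request:
apply_moves --offset '[[0, 0, 0], [0, 0, 0], [0, 0, 0], [0, 0, 0], [0, 0, 0], [0, 0, 0], [0, 0, 0], [0, 0, 0], [0, 0, 0]]' --twist '[[0, 0, 0.12], [0, 0, 0.12], [0, 0, 0.12], [0, 0, 0.12], [0, 0, 0.12], [0, 0, 0.12], [0, 0, 0.12], [0, 0, 0.12], [0, 0, 0]]'

```text
clock: 6.05
tool_pos: [0.6144, -0.0618, 0.0851]
tcp_rot: [[-0.482, 0.876, 0.009], [0.876, 0.482, -0.0], [-0.004, 0.007, -1.0]]
force: [-0.4, 1.2, 3.2]
grip_width: 0.609
gripper_force: 10.0
```

Request:
apply_moves --offset '[[0, 0, 0], [0, 0, 0], [0, 0, 0], [0, 0, -15], [0, 0, -25], [0, 0, -25], [0, 0, -20], [0, 0, 0], [0, 0, 0], [0, 0, 0], [0, 0, 0]]' --twist '[[0, 0, 0], [0, 0, 0], [0, 0, 0], [0, 0, -0.12], [0, 0, -0.12], [0, 0, -0.12], [0, 0, -0.12], [0, 0, -0.12], [0, 0, -0.12], [0, 0, -0.12], [0, 0, -0.12]]' --claw 80

```text
clock: 6.97
tool_pos: [0.6131, -0.0623, 0.1691]
tcp_rot: [[-0.995, 0.096, 0.006], [0.096, 0.995, -0.001], [-0.006, -0.0, -1.0]]
force: [-0.6, 0.1, 0.9]
grip_width: 0.908
gripper_force: 0.0
```

```bash
cat >> h.py <<'E'
def angles(name,j,lo=None):
    "pointer and stripe azimuths of jar at j from wrist picture: sample along circles"
    i=manip.camera_info("wrist");im=manip.grab_frame("wrist")[:,:,::-1].copy();cv2.imwrite(name,im)
    g=cv2.cvtColor(im,cv2.COLOR_BGR2GRAY).astype(int);sat=cv2.cvtColor(im,cv2.COLOR_BGR2HSV)[:,:,1].astype(int)
    A=np.arange(-180,180,2);P=[];S=[]
    cam=-np.array(i["R"]).T@np.array(i["t"])
    for a in np.radians(A):
        d=np.array([np.cos(a),np.sin(a),0])
        q=[proj("wrist",np.r_[j,.0955]+d*r,i).astype(int) for r in (.012,.016,.02)];P.append(np.mean([sat[v,u] for u,v in q]))
        X=np.r_[j,.0]+.03*d;vis=(cam-X)[:2]@d[:2]>.04
        q=[proj("wrist",[X[0],X[1],z],i).astype(int) for z in (.03,.04,.05)]
        S.append(np.mean([g[v,u] if 0<=v<400 else 255 for u,v in q]) if vis else 255)
    o=np.argsort(P)[:4];s=np.argsort(S)[:4];print("pointer",A[o],np.array(P)[o].round(),"stripe",A[s],np.array(S)[s].round())
E
python3 - <<'E'
from h import *
s=manip.get_state();print(s["tool_pos"])
caps("wrist")
angles("pics/w3.png",[.6115,-.063])
im=cv2.imread("pics/w3.png");cv2.imwrite("pics/w3c.png",cv2.resize(im[130:270,230:420],None,fx=4,fy=4,interpolation=cv2.INTER_CUBIC))
E
```

```text
[ 0.61307628 -0.06225058  0.16912116]
wrist px [202.7 172. ] bbox [173 153  43  52 479] at z.0955 [ 0.5699 -0.1502  0.0955]
wrist px [151.8 197.3] bbox [ 113  165   79   68 3867] at z.0955 [ 0.5862 -0.1951  0.0955]
wrist px [319.2 210.6] bbox [ 287  175   66   69 3258] at z.0955 [ 0.6101 -0.0633  0.0955]
pointer [174 166 168 170] [0. 0. 0. 0.] stripe [168 174 170 172] [17. 18. 19. 21.]
```

View pics/w3c.png

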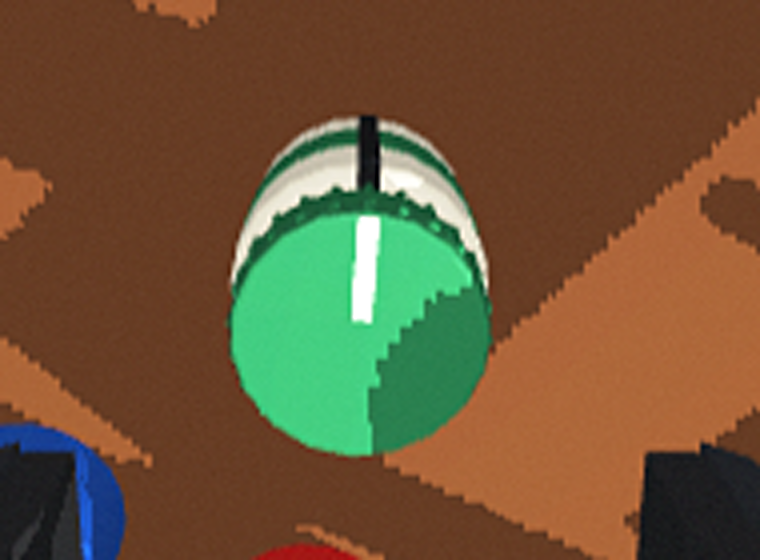

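Request:
apply_moves --offset '[[0.9, -33.4, 0], [0.9, -33.4, 0], [0.9, -33.4, 0], [0.9, -33.4, 0], [0.9, -33.4, 0], [0.9, -33.4, 0], [0.9, -33.4, 0], [0.9, -33.4, 0], [0.9, -33.4, 0], [0.9, -33.4, 0], [0.9, -33.4, 0], [0.9, -33.4, 0], [0, 0, 0]]' --twist '[[0, 0, 0.0551], [0, 0, 0.0551], [0, 0, 0.0551], [0, 0, 0.0551], [0, 0, 0.0551], [0, 0, 0.0551], [0, 0, 0.0551], [0, 0, 0.0551], [0, 0, 0.0551], [0, 0, 0.0551], [0, 0, 0.0551], [0, 0, 0.0551], [0, 0, 0]]'

```text
clock: 8.15
tool_pos: [0.4443, -0.4234, 0.1681]
tcp_rot: [[-0.714, 0.7, 0.005], [0.7, 0.714, -0.001], [-0.005, 0.003, -1.0]]
force: [0.4, -0.1, -0.3]
grip_width: 0.907
gripper_force: 0.0
```

```bash
python3 - <<'E'
from h import *
s=manip.get_state();print(s["tool_pos"],s["qpos"].round(2))
caps("wrist")
angles("pics/w4.png",[.453,-.4215])
plan([.4535,-.4215,.085],rot(np.arctan2(R_[1],R_[0])),4)
E
```

```text
[ 0.4442923  -0.42341192  0.16810649] [-0.95  0.56  1.31  0.    1.26 -1.75]
wrist px [564.6 136.9] bbox [ 548  109   51   62 1083] at z.0955 [ 0.5281 -0.2518  0.0955]
wrist px [623.8 149.6] bbox [ 601  113   39   70 1939] at z.0955 [ 0.5677 -0.2248  0.0955]
wrist px [328.8 217. ] bbox [ 296  183   66   67 3222] at z.0955 [ 0.451  -0.4209  0.0955]
pointer [-172 -168 -166 -170] [1. 1. 1. 2.] stripe [150 152 154 156] [12. 15. 15. 16.]
4 rows off [-1.3, 0.7, 20.8] tw [0.001, 0.0012, -0.0045] tot [ 0.00412835  0.00465173 -0.01805959]
```

Request:
apply_moves --offset '[[-1, 0.7, 21], [-1, 0.7, 21], [-1, 0.7, 21], [-1, 0.7, 21], [0, 0, 0]]' --twist '[[0.001, 0.001, -0.0045], [0.001, 0.001, -0.0045], [0.001, 0.001, -0.0045], [0.001, 0.001, -0.0045], [0, 0, 0]]'

```text
clock: 8.67
tool_pos: [0.4531, -0.4174, 0.0805]
tcp_rot: [[-0.735, 0.678, -0.003], [0.678, 0.735, 0.005], [0.006, 0.001, -1.0]]
force: [0.2, 0.9, -1.4]
grip_width: 0.905
gripper_force: 0.0
```

Request:
apply_moves --offset '[[0, 0, 0], [0, 0, 0], [0, 0, 0], [0, 0, 0], [0, 0, 0]]' --twist '[[0, 0, 0], [0, 0, 0], [0, 0, 0], [0, 0, 0], [0, 0, 0]]' --claw 45 --grip_force 10

```text
clock: 9.08
tool_pos: [0.4533, -0.4208, 0.0856]
tcp_rot: [[-0.734, 0.679, 0.002], [0.679, 0.734, -0.003], [-0.003, -0.001, -1.0]]
force: [0.0, -0.4, 3.2]
grip_width: 0.605
gripper_force: 10.0
```

Request:
apply_moves --offset '[[0, 0, 0], [0, 0, 0], [0, 0, 0], [0, 0, 0], [0, 0, 0], [0, 0, 0], [0, 0, 0], [0, 0, 0], [0, 0, 0]]' --twist '[[0, 0, 0.12], [0, 0, 0.12], [0, 0, 0.12], [0, 0, 0.12], [0, 0, 0.12], [0, 0, 0.12], [0, 0, 0.12], [0, 0, 0.12], [0, 0, 0]]'

```text
clock: 9.83
tool_pos: [0.4537, -0.4205, 0.0854]
tcp_rot: [[0.14, 0.99, 0.003], [0.99, -0.14, -0.002], [-0.002, 0.003, -1.0]]
force: [1.7, 0.8, 2.8]
grip_width: 0.611
gripper_force: 10.0
```

Request:
apply_moves --offset '[[0, 0, 0], [0, 0, 0], [0, 0, 0], [0, 0, -15], [0, 0, -25], [0, 0, -25], [0, 0, -20], [0, 0, 0], [0, 0, 0], [0, 0, 0], [0, 0, 0]]' --twist '[[0, 0, 0], [0, 0, 0], [0, 0, 0], [0, 0, -0.12], [0, 0, -0.12], [0, 0, -0.12], [0, 0, -0.12], [0, 0, -0.12], [0, 0, -0.12], [0, 0, -0.12], [0, 0, -0.12]]' --claw 80

```text
clock: 10.75
tool_pos: [0.4528, -0.4201, 0.1693]
tcp_rot: [[-0.739, 0.674, 0.0], [0.674, 0.739, -0.001], [-0.001, -0.0, -1.0]]
force: [0.3, 0.2, -0.4]
grip_width: 0.907
gripper_force: 0.0
```

```bash
python3 - <<'E'
from h import *
s=manip.get_state();print(s["tool_pos"],s["qpos"].round(2))
caps("wrist")
angles("pics/w5.png",[.452,-.421])
E
```

```text
[ 0.45283131 -0.42011074  0.16929927] [-0.94  0.57  1.29 -0.    1.27 -1.77]
wrist px [555.9 141.8] bbox [540 115  49  60 988] at z.0955 [ 0.5294 -0.2516  0.0955]
wrist px [619.2 155.1] bbox [ 592  118   48   72 2619] at z.0955 [ 0.5707 -0.2209  0.0955]
wrist px [317.7 211.8] bbox [ 285  177   66   67 3241] at z.0955 [ 0.45   -0.4212  0.0955]
pointer [134 126 128 132] [0. 0. 1. 1.] stripe [130 128 132 126] [18. 19. 20. 24.]
```

```bash
cat >> h.py <<'E'
T=np.radians(35)
def grasp(j,az,dz=0,back=0,tilt=T):
    r=rot(az,tilt);f=np.array([np.cos(az),np.sin(az),0])
    return np.r_[j[:2],.080+dz]+.007*f-r[:,2]*back,r
SAZ=.7002
def place(x,y,z): return grasp(shelf(x,y,0),SAZ,z)
def mid(p0,R0,p1,R1,N):
    w=Ro.from_matrix(R0.T@R1).as_rotvec()/N
    S=[R0@Ro.from_rotvec(i*w).as_matrix() for i in range(N)];o=np.linalg.solve(sum(S),p1-p0)
    for k in range(3,N,3):
        p=p0+sum(S[:k])@o-O;print("   row",k,"shelf",(p@SX).round(3),(p@SY).round(3),p[2].round(3))
def chain(*w):
    s=manip.get_state();p,r=s["tool_pos"],s["tcp_rot"]
    for (q,rr),N in w:
        plan(q,rr,N,p,r)
        if N>6: mid(p,r,q,rr,N)
        p,r=q,rr
E
python3 - <<'E'
from h import *
a=np.arctan2(-.4205,.4525);j=[.4525,-.4205]
g=grasp(j,a)
chain((grasp(j,a,back=.06),7),(g,3),(grasp(j,a,dz=.15),5),(place(-.12,-.14,.14),18),(place(-.11,.13,.10),10),(place(-.11,.13,.06),2),(place(0,.13,.045),4),(place(0,.13,.02),2))
E
```

```text
7 rows off [5.4, -0.1, 4.6] tw [0.0002, -0.0872, 0.0007] tot [ 0.00126144 -0.61027375  0.00462797]
   row 3 shelf -0.546 -0.375 0.154
   row 6 shelf -0.547 -0.364 0.136
3 rows off [0.0, 0.0, 20.0] tw [0.0, 0.0, 0.0] tot [0. 0. 0.]
5 rows off [-17.2, -0.0, -24.6] tw [0.0, 0.0, 0.0] tot [0. 0. 0.]
18 rows off [-6.3, 29.3, 5.1] tw [-0.0462, -0.0, -0.0659] tot [-8.31088943e-01 -4.05170517e-17 -1.18691802e+00]
   row 3 shelf -0.452 -0.402 0.228
   row 6 shelf -0.363 -0.386 0.227
   row 9 shelf -0.28 -0.35 0.225
   row 12 shelf -0.208 -0.294 0.223
   row 15 shelf -0.151 -0.223 0.222
10 rows off [1.5, 27.0, 3.8] tw [0.0, 0.0, 0.0] tot [0. 0. 0.]
   row 3 shelf -0.11 -0.059 0.208
   row 6 shelf -0.107 0.022 0.196
   row 9 shelf -0.104 0.103 0.184
2 rows off [11.5, 0.0, 16.4] tw [0.0, 0.0, 0.0] tot [0. 0. 0.]
4 rows off [-20.4, 0.0, 18.8] tw [0.0, 0.0, 0.0] tot [0. 0. 0.]
2 rows off [7.2, 0.0, 10.2] tw [0.0, 0.0, 0.0] tot [0. 0. 0.]
```

Request:
apply_moves --offset '[[5.4, 0, 4.6], [5.4, 0, 4.6], [5.4, 0, 4.6], [5.4, 0, 4.6], [5.4, 0, 4.6], [5.4, 0, 4.6], [5.4, 0, 4.6], [0, 0, 0], [0, 0, 20], [0, 0, 20], [0, 0, 20], [0, 0, 0]]' --twist '[[0, -0.0872, 0.0007], [0, -0.0872, 0.0007], [0, -0.0872, 0.0007], [0, -0.0872, 0.0007], [0, -0.0872, 0.0007], [0, -0.0872, 0.0007], [0, -0.0872, 0.0007], [0, 0, 0], [0, 0, 0], [0, 0, 0], [0, 0, 0], [0, 0, 0]]'

```text
clock: 11.85
tool_pos: [0.4592, -0.4247, 0.0781]
tcp_rot: [[-0.602, 0.682, 0.416], [0.565, 0.731, -0.382], [-0.564, 0.005, -0.826]]
force: [0.1, 0.8, -1.4]
grip_width: 0.91
gripper_force: 0.0
```

```bash
python3 - <<'E'
from h import *
s=manip.get_state();print(s["tool_pos"],s["qpos"].round(2),s["force"])
print(grasp([.4525,-.4205],np.arctan2(-.4205,.4525)),s["tcp_rot"])
caps("wrist","pics/w6.png")
E
```

```text
[ 0.45918344 -0.42471987  0.0781253 ] [-0.99  0.5   1.83  0.57  0.26 -2.32] [ 0.10216153  0.76661221 -1.42836161]
(array([ 0.45762774, -0.42526511,  0.08      ]), array([[-0.60005671,  0.68073047,  0.42016423],
       [ 0.55762176,  0.73253398, -0.39045096],
       [-0.57357644, -0.        , -0.81915204]])) [[-0.60166642  0.6819841   0.41580669]
 [ 0.56527851  0.73134653 -0.38156579]
 [-0.56432059  0.00547126 -0.82553761]]
wrist px [295.4 159.7] bbox [ 268  141   52   53 1231] at z.0955 [ 0.3863 -0.3672  0.0955]
wrist px [343.8 162.2] bbox [328 143  35  48 804] at z.0955 [ 0.3962 -0.3581  0.0955]
wrist px [315.1 259.8] bbox [ 262  218  107   82 6943] at z.0955 [ 0.4334 -0.4048  0.0955]
```

```bash
sed -i 's/np.radians(35)/np.radians(30)/' h.py; python3 - <<'E'
from h import *
a=np.arctan2(-.4205,.4525);j=[.4525,-.4205]
chain((grasp(j,a),3))
s=manip.get_state();p,r=grasp(j,a)
p1,r1=grasp(j,a,dz=.15)
print(plan(p1,r1,5,p,r)[0]);plan(*place(-.12,-.14,.14),20,p1,r1)
p2,r2=place(-.12,-.14,.14);plan(*place(-.11,.13,.10),10,p2,r2)
E
```

```text
3 rows off [-0.0, -0.5, -0.2] tw [0.0012, 0.0258, -0.0013] tot [ 0.00347843  0.0772602  -0.0037724 ]
5 rows off [-15.0, 0.0, -26.0] tw [0.0, 0.0, 0.0] tot [0. 0. 0.]
[ 0.45762774 -0.42526511  0.23      ]
20 rows off [-6.1, 26.4, 4.1] tw [-0.0362, 0.0, -0.0627] tot [-0.72447968  0.         -1.25483561]
10 rows off [1.1, 27.0, 4.0] tw [0.0, 0.0, 0.0] tot [0. 0. 0.]
```

Request:
apply_moves --offset '[[0, -0.5, -0.2], [0, -0.5, -0.2], [0, -0.5, -0.2], [0, 0, 0]]' --twist '[[0.001, 0.026, -0.001], [0.001, 0.026, -0.001], [0.001, 0.026, -0.001], [0, 0, 0]]'

```text
clock: 12.23
tool_pos: [0.4575, -0.426, 0.0829]
tcp_rot: [[-0.633, 0.681, 0.367], [0.588, 0.732, -0.344], [-0.503, -0.002, -0.864]]
force: [-0.2, -0.4, 0.0]
grip_width: 0.909
gripper_force: 0.0
```

Request:
apply_moves --offset '[[0, 0, 0], [0, 0, 0], [0, 0, 0], [0, 0, 0], [0, 0, 0], [-3, 0, -5.2], [-6, 0, -10.4]]' --twist '[[0, 0, 0], [0, 0, 0], [0, 0, 0], [0, 0, 0], [0, 0, 0], [0, 0, 0], [0, 0, 0]]' --claw 45 --grip_force 30

```text
clock: 12.82
tool_pos: [0.4565, -0.4241, 0.0973]
tcp_rot: [[-0.635, 0.681, 0.365], [0.59, 0.733, -0.339], [-0.498, -0.0, -0.867]]
force: [-0.2, -0.4, -2.9]
grip_width: 0.606
gripper_force: 30.0
```

```bash
python3 - <<'E'
from h import *
s=manip.get_state();print(s["tool_pos"],s["qpos"].round(2),s["force"],s["grip_width"]*88.1,s["gripper_force"],s["tcp_rot"].round(3))
a=np.arctan2(-.4205,.4525);j=[.4525,-.4205]
chain((grasp(j,a,dz=.14),5))
E
```

```text
[ 0.45646112 -0.424103    0.09733879] [-0.98  0.47  1.77  0.3   0.4  -2.05] [-0.22663423 -0.38963628 -2.9422483 ] 53.38824777202734 29.994812874295327 [[-0.635  0.681  0.365]
 [ 0.59   0.733 -0.339]
 [-0.498 -0.    -0.867]]
5 rows off [-12.5, -0.0, -21.1] tw [-0.0, -0.0004, 0.0] tot [-4.23141863e-05 -1.99030696e-03  1.82137590e-04]
```

Request:
apply_moves --offset '[[-12.5, 0, -21.1], [-12.5, 0, -21.1], [-12.5, 0, -21.1], [-12.5, 0, -21.1], [-12.5, 0, -21.1]]' --twist '[[0, 0, 0], [0, 0, 0], [0, 0, 0], [0, 0, 0], [0, 0, 0]]'

```text
clock: 13.23
tool_pos: [0.4576, -0.4252, 0.2223]
tcp_rot: [[-0.635, 0.681, 0.366], [0.589, 0.732, -0.341], [-0.5, -0.001, -0.866]]
force: [-0.7, -0.0, -3.6]
grip_width: 0.605
gripper_force: 30.0
```

Request:
apply_moves --offset '[[-6.1, 26.4, 4.1], [-6.1, 26.4, 4.1], [-6.1, 26.4, 4.1], [-6.1, 26.4, 4.1], [-6.1, 26.4, 4.1], [-6.1, 26.4, 4.1], [-6.1, 26.4, 4.1], [-6.1, 26.4, 4.1], [-6.1, 26.4, 4.1], [-6.1, 26.4, 4.1], [-6.1, 26.4, 4.1], [-6.1, 26.4, 4.1], [-6.1, 26.4, 4.1], [-6.1, 26.4, 4.1], [-6.1, 26.4, 4.1], [-6.1, 26.4, 4.1], [-6.1, 26.4, 4.1], [-6.1, 26.4, 4.1], [-6.1, 26.4, 4.1], [-6.1, 26.4, 4.1]]' --twist '[[-0.0362, 0, -0.0627], [-0.0362, 0, -0.0627], [-0.0362, 0, -0.0627], [-0.0362, 0, -0.0627], [-0.0362, 0, -0.0627], [-0.0362, 0, -0.0627], [-0.0362, 0, -0.0627], [-0.0362, 0, -0.0627], [-0.0362, 0, -0.0627], [-0.0362, 0, -0.0627], [-0.0362, 0, -0.0627], [-0.0362, 0, -0.0627], [-0.0362, 0, -0.0627], [-0.0362, 0, -0.0627], [-0.0362, 0, -0.0627], [-0.0362, 0, -0.0627], [-0.0362, 0, -0.0627], [-0.0362, 0, -0.0627], [-0.0362, 0, -0.0627], [-0.0362, 0, -0.0627]]'

```text
clock: 14.9
tool_pos: [0.6206, 0.0497, 0.21]
tcp_rot: [[-0.661, -0.647, 0.381], [-0.561, 0.763, 0.321], [-0.498, -0.002, -0.867]]
force: [0.0, 0.9, -3.1]
grip_width: 0.607
gripper_force: 30.0
```

```bash
python3 - <<'E'
from h import *
s=manip.get_state();print(s["tool_pos"],s["qpos"].round(2),s["force"],s["grip_width"]*88.1)
print("want",place(-.12,-.14,.14)[0],np.abs(s["tcp_rot"]-rot(SAZ,T)).max())
i=manip.camera_info("wrist");im=manip.grab_frame("wrist")[:,:,::-1];t=manip.grab_frame("top")[:,:,::-1]
a=cv2.resize(t[100:300,120:400],None,fx=2.0,fy=2.0,interpolation=cv2.INTER_CUBIC)
cv2.imwrite("pics/w7w.png",im);cv2.imwrite("pics/w7.png",np.hstack([cv2.resize(im,(400,250)),cv2.resize(a,(400,286))[:250]]))
chain((place(-.11,.13,.10),10))
E
```

```text
[0.62055728 0.04967255 0.20997089] [-0.28  0.37  1.58  0.53  0.95 -2.82] [ 0.01335315  0.89355526 -3.14035616] 53.46349178681087
want [0.62150499 0.04792459 0.22      ] 0.003326169726545092
10 rows off [0.6, 26.6, 3.1] tw [0.0002, -0.0002, 0.0004] tot [ 0.00187821 -0.00242454  0.00401262]
   row 3 shelf -0.11 -0.057 0.201
   row 6 shelf -0.107 0.023 0.192
   row 9 shelf -0.104 0.103 0.183
```

View pics/w7.png

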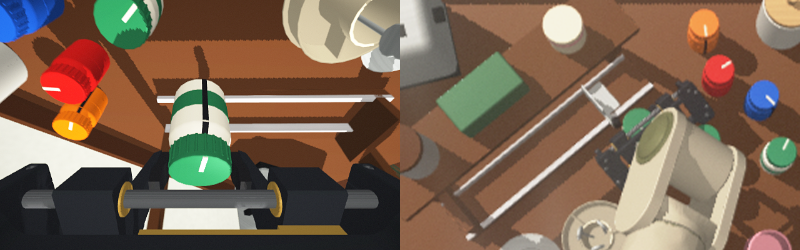

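Request:
apply_moves --offset '[[0.6, 26.6, 3], [0.6, 26.6, 3], [0.6, 26.6, 3], [0.6, 26.6, 3], [0.6, 26.6, 3], [0.6, 26.6, 3], [0.6, 26.6, 3], [0.6, 26.6, 3], [0.6, 26.6, 3], [0.6, 26.6, 3], [0, 0, 0]]' --twist '[[0, 0, 0], [0, 0, 0], [0, 0, 0], [0, 0, 0], [0, 0, 0], [0, 0, 0], [0, 0, 0], [0, 0, 0], [0, 0, 0], [0, 0, 0], [0, 0, 0]]'

```text
clock: 15.92
tool_pos: [0.4546, 0.2603, 0.1799]
tcp_rot: [[-0.662, -0.646, 0.38], [-0.56, 0.764, 0.321], [-0.497, -0.0, -0.868]]
force: [-0.6, 0.1, -3.6]
grip_width: 0.603
gripper_force: 30.0
```

```bash
python3 - <<'E'
from h import *
s=manip.get_state();print(s["tool_pos"],s["qpos"].round(2),s["force"])
print("want",place(-.11,.13,.10)[0])
i=manip.camera_info("wrist");im=manip.grab_frame("wrist")[:,:,::-1];cv2.imwrite("pics/w8w.png",im)
hsv=cv2.cvtColor(im,cv2.COLOR_BGR2HSV)
for u in (150,190,230,400,430,460,500,540):
    w=(hsv[:260,u,1]<60)&(hsv[:260,u,2]>90);e=np.flatnonzero(np.diff(np.r_[0,w.astype(int),0]))
    out=[]
    for a,b in zip(e[::2],e[1::2]):
        if 3<b-a<40:
            r=[]
            for v in (a,b):
                for z in (.028,.040):
                    p=ray("wrist",u,v-.5,z,i)-O;r.append(((p@SX*1000).round(1),(p@SY*1000).round()))
            out.append((int(a),int(b),r))
    print(u,*out)
cv2.imwrite("pics/w8.png",im[:300])
E
```

```text
[0.45458445 0.26025861 0.17985033] [ 0.17  0.15  1.96  0.45  0.61 -2.42] [-0.57382738  0.0892173  -3.58316126]
want [0.45516399 0.26083759 0.18      ]
150 (2, 16, [(np.float64(-193.7), np.float64(11.0)), (np.float64(-196.3), np.float64(17.0)), (np.float64(-185.2), np.float64(7.0)), (np.float64(-188.3), np.float64(14.0))]) (21, 28, [(np.float64(-182.1), np.float64(6.0)), (np.float64(-185.3), np.float64(12.0)), (np.float64(-177.6), np.float64(4.0)), (np.float64(-181.0), np.float64(10.0))]) (163, 175, [(np.float64(-49.9), np.float64(-51.0)), (np.float64(-59.8), np.float64(-42.0)), (np.float64(-32.9), np.float64(-59.0)), (np.float64(-43.6), np.float64(-49.0))]) (210, 225, [(np.float64(26.0), np.float64(-85.0)), (np.float64(12.3), np.float64(-74.0)), (np.float64(56.4), np.float64(-98.0)), (np.float64(41.3), np.float64(-86.0))])
190 (0, 27, [(np.float64(-194.9), np.float64(39.0)), (np.float64(-197.4), np.float64(44.0)), (np.float64(-178.3), np.float64(34.0)), (np.float64(-181.7), np.float64(39.0))]) (162, 175, [(np.float64(-51.4), np.float64(-8.0)), (np.float64(-61.1), np.float64(-1.0)), (np.float64(-32.9), np.float64(-14.0)), (np.float64(-43.6), np.float64(-7.0))]) (210, 225, [(np.float64(25.9), np.float64(-34.0)), (np.float64(12.2), np.float64(-26.0)), (np.float64(56.3), np.float64(-44.0)), (np.float64(41.1), np.float64(-35.0))])
230 (162, 175, [(np.float64(-51.4), np.float64(34.0)), (np.float64(-61.2), np.float64(39.0)), (np.float64(-33.0), np.float64(30.0)), (np.float64(-43.7), np.float64(35.0))]) (209, 225, [(np.float64(23.9), np.float64(17.0)), (np.float64(10.3), np.float64(23.0)), (np.float64(56.2), np.float64(10.0)), (np.float64(41.0), np.float64(16.0))])
400 (161, 174, [(np.float64(-53.1), np.float64(215.0)), (np.float64(-62.8), np.float64(210.0)), (np.float64(-34.8), np.float64(218.0)), (np.float64(-45.4), np.float64(214.0))])
430
460
500
540
```

View pics/w8.png

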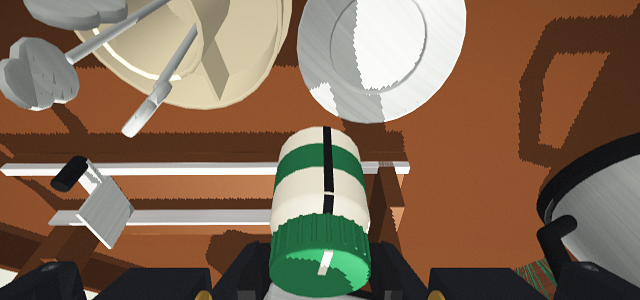

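```bash
python3 - <<'E'
from h import *
chain((place(-.09,.13,.06),3),(place(0.001,.13,.045),5),(place(0.001,.13,.022),3))
E
```

```text
3 rows off [0.9, 0.7, 15.0] tw [-0.0003, -0.0007, 0.0007] tot [-0.00097185 -0.00221059  0.00201959]
5 rows off [-14.3, 0.0, 11.7] tw [0.0, 0.0, 0.0] tot [0. 0. 0.]
3 rows off [3.8, 0.0, 6.6] tw [0.0, 0.0, 0.0] tot [0. 0. 0.]
```

Request:
apply_moves --offset '[[0.9, 0.7, 15], [0.9, 0.7, 15], [0.9, 0.7, 15], [-14.3, 0, 11.7], [-14.3, 0, 11.7], [-14.3, 0, 11.7], [-14.3, 0, 11.7], [-14.3, 0, 11.7], [0, 0, 0], [0, 0, 0]]' --twist '[[0, 0, 0], [0, 0, 0], [0, 0, 0], [0, 0, 0], [0, 0, 0], [0, 0, 0], [0, 0, 0], [0, 0, 0], [0, 0, 0], [0, 0, 0]]'

```text
clock: 16.8
tool_pos: [0.5422, 0.3305, 0.1248]
tcp_rot: [[-0.663, -0.643, 0.383], [-0.558, 0.766, 0.319], [-0.498, -0.002, -0.867]]
force: [-0.6, -1.1, -2.9]
grip_width: 0.604
gripper_force: 30.0
```

```bash
python3 - <<'E'
from h import *
s=manip.get_state();print(s["tool_pos"],s["qpos"].round(2),s["force"])
print("want",place(.001,.13,.045)[0])
chain((place(0.001,.13,.022),3))
E
```

```text
[0.54220438 0.33054236 0.12482903] [ 0.28  0.46  1.71  0.41  0.53 -2.3 ] [-0.62958178 -1.07706723 -2.89521766]
want [0.54004569 0.33236599 0.125     ]
3 rows off [3.9, 0.9, 6.5] tw [-0.0009, -0.0006, -0.0001] tot [-0.00282931 -0.00188273 -0.00024789]
```

Request:
apply_moves --offset '[[4, 0, 6.5], [4, 0, 6.5], [4, 0, 6.5], [0, 0, 0], [0, 0, 0]]' --twist '[[0, 0, 0], [0, 0, 0], [0, 0, 0], [0, 0, 0], [0, 0, 0]]'

```text
clock: 17.22
tool_pos: [0.5408, 0.3304, 0.1018]
tcp_rot: [[-0.663, -0.643, 0.382], [-0.559, 0.765, 0.319], [-0.498, -0.002, -0.867]]
force: [0.7, -0.1, -2.0]
grip_width: 0.603
gripper_force: 30.0
```

Request:
apply_moves --offset '[[0.5, 0, 0.87], [0.5, 0, 0.87], [0.5, 0, 0.87], [0, 0, 0]]' --twist '[[0, 0, 0], [0, 0, 0], [0, 0, 0], [0, 0, 0]]'

```text
clock: 17.55
tool_pos: [0.5411, 0.3308, 0.0994]
tcp_rot: [[-0.662, -0.644, 0.383], [-0.559, 0.765, 0.32], [-0.499, -0.003, -0.867]]
force: [-0.7, -0.1, -3.7]
grip_width: 0.602
gripper_force: 30.0
```

Request:
apply_moves --offset '[[0.5, 0, 0.87], [0.5, 0, 0.87], [0.5, 0, 0.87], [0, 0, 0]]' --twist '[[0, 0, 0], [0, 0, 0], [0, 0, 0], [0, 0, 0]]'

```text
clock: 17.88
tool_pos: [0.5425, 0.3313, 0.099]
tcp_rot: [[-0.66, -0.643, 0.388], [-0.558, 0.765, 0.321], [-0.503, -0.004, -0.864]]
force: [-5.1, -3.4, 12.0]
grip_width: 0.604
gripper_force: 30.0
```

Request:
apply_moves --offset '[[-0.5, 0, -1], [0, 0, 0], [0, 0, 0], [0, 0, 0], [0, 0, -15], [0, 0, -25], [0, 0, -35], [-5, 0, -35]]' --twist '[[0, 0, 0], [0, 0, 0], [0, 0, 0], [0, 0, 0], [0, 0, 0], [0, 0, 0], [0, 0, 0], [0, 0, 0]]' --claw 67

```text
clock: 18.55
tool_pos: [0.5009, 0.2976, 0.1951]
tcp_rot: [[-0.664, -0.644, 0.381], [-0.559, 0.765, 0.319], [-0.497, -0.001, -0.868]]
force: [0.9, 0.6, 0.3]
grip_width: 0.76
gripper_force: 0.0
```

```bash
python3 - <<'E'
from h import *
s=manip.get_state();print(s["tool_pos"],s["qpos"].round(2),s["force"],((s["tool_pos"]-O)@SX).round(3),((s["tool_pos"]-O)@SY).round(3))
i=manip.camera_info("wrist");im=manip.grab_frame("wrist")[:,:,::-1];cv2.imwrite("pics/w9.png",im)
caps("wrist");caps("top")
t=manip.grab_frame("top")[:,:,::-1];cv2.imwrite("pics/t9.png",t)
j=[.6115,-.063];a=np.arctan2(j[1],j[0])
# L pick: via raised waypoint
chain((place(-.15,-.05,.16),9),(grasp(j,a+.1,back=.08),12),(grasp(j,a+.1),4))
print(grasp(j,a))
E
```

```text
[0.50089403 0.29764907 0.19513194] [ 0.24  0.25  1.79  0.37  0.66 -2.27] [0.91703964 0.57424491 0.28998592] -0.044 0.129
wrist px [307.4 132.9] bbox [291 123  32  32 362] at z.0955 [0.5002 0.2819 0.0955]
wrist px [337.6 134.9] bbox [328 124  21  29 240] at z.0955 [0.4862 0.3014 0.0955]
wrist px [319.5 188.5] bbox [ 290  159   60   58 2656] at z.0955 [0.5416 0.3291 0.0955]
top px [333.5 196.7] bbox [324 187  20  21 297] at z.0955 [ 0.6135 -0.0635  0.0955]
top px [386.6 206.4] bbox [377 196  21  21 316] at z.0955 [ 0.5874 -0.1997  0.0955]
top px [177.9 225.2] bbox [169 217  20  19 262] at z.0955 [0.5423 0.3332 0.0955]
9 rows off [7.2, -19.8, -9.8] tw [-0.0004, 0.0, 0.0001] tot [-0.00321341  0.00016215  0.00062017]
   row 3 shelf -0.076 0.069 0.211
   row 6 shelf -0.11 0.009 0.225
12 rows off [5.5, -13.9, 5.5] tw [0.0293, -0.0, 0.0507] tot [ 3.51431570e-01 -2.26348507e-17  6.08697335e-01]
   row 3 shelf -0.152 -0.091 0.217
   row 6 shelf -0.167 -0.13 0.195
   row 9 shelf -0.189 -0.166 0.172
4 rows off [-0.0, 0.0, 20.0] tw [0.0, 0.0, 0.0] tot [0. 0. 0.]
(array([ 0.61846314, -0.06371738,  0.08      ]), array([[-0.86146558,  0.1024829 ,  0.49736738],
       [ 0.08875279,  0.99473477, -0.05124145],
       [-0.5       , -0.        , -0.8660254 ]]))
```

View pics/w9.png

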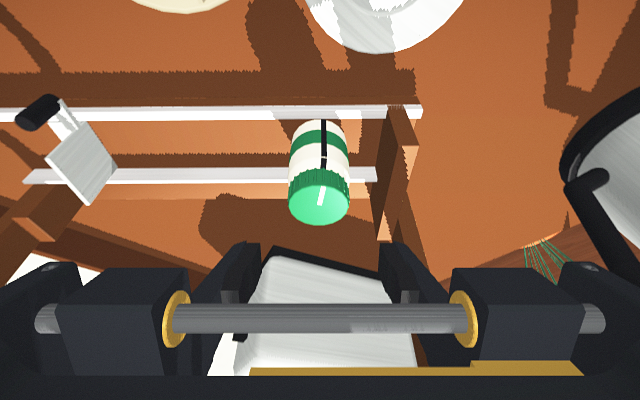

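Request:
apply_moves --offset '[[7.2, -19.8, -9.8], [7.2, -19.8, -9.8], [7.2, -19.8, -9.8], [7.2, -19.8, -9.8], [7.2, -19.8, -9.8], [7.2, -19.8, -9.8], [7.2, -19.8, -9.8], [7.2, -19.8, -9.8], [7.2, -19.8, -9.8]]' --twist '[[0, 0, 0], [0, 0, 0], [0, 0, 0], [0, 0, 0], [0, 0, 0], [0, 0, 0], [0, 0, 0], [0, 0, 0], [0, 0, 0]]' --claw 80

```text
clock: 19.5
tool_pos: [0.5403, 0.0966, 0.2383]
tcp_rot: [[-0.664, -0.644, 0.381], [-0.558, 0.765, 0.32], [-0.498, -0.0, -0.867]]
force: [-0.2, 0.1, -0.5]
grip_width: 0.913
gripper_force: 0.0
```

Request:
apply_moves --offset '[[5.5, -13.9, 5.5], [5.5, -13.9, 5.5], [5.5, -13.9, 5.5], [5.5, -13.9, 5.5], [5.5, -13.9, 5.5], [5.5, -13.9, 5.5], [5.5, -13.9, 5.5], [5.5, -13.9, 5.5], [5.5, -13.9, 5.5], [5.5, -13.9, 5.5], [5.5, -13.9, 5.5], [5.5, -13.9, 5.5], [0, 0, 0]]' --twist '[[0.0293, 0, 0.0507], [0.0293, 0, 0.0507], [0.0293, 0, 0.0507], [0.0293, 0, 0.0507], [0.0293, 0, 0.0507], [0.0293, 0, 0.0507], [0.0293, 0, 0.0507], [0.0293, 0, 0.0507], [0.0293, 0, 0.0507], [0.0293, 0, 0.0507], [0.0293, 0, 0.0507], [0.0293, 0, 0.0507], [0, 0, 0]]'

```text
clock: 20.58
tool_pos: [0.5776, -0.0641, 0.1469]
tcp_rot: [[-0.868, 0.006, 0.497], [0.005, 1.0, -0.004], [-0.497, -0.001, -0.868]]
force: [-1.0, 0.4, 0.4]
grip_width: 0.911
gripper_force: 0.0
```

```bash
python3 - <<'E'
from h import *
s=manip.get_state();print(s["tool_pos"],s["qpos"].round(2),s["force"])
caps("wrist")
j=[.6125,-.063];a=np.arctan2(j[1],j[0])
chain((grasp(j,a+.1,.002),4))
p,r=grasp(j,a+.1,.002);p1,r1=grasp(j,a+.1,.17);plan(p1,r1,5,p,r)
p2,r2=place(-.10,.0,.14);plan(p2,r2,14,p1,r1);mid(p1,r1,p2,r2,14)
p3,r3=place(-.09,.045,.06);plan(p3,r3,4,p2,r2)
E
```

```text
[ 0.57761004 -0.06406328  0.14694888] [-0.39  0.32  1.85  0.39  0.52 -2.25] [-1.02709648  0.42213622  0.4065297 ]
wrist px [172.6 132.3] bbox [ 124  115   80   55 1276] at z.0955 [ 0.5273 -0.1474  0.0955]
wrist px [307.6 149.7] bbox [289 138  36  37 491] at z.0955 [ 0.5398 -0.0719  0.0955]
wrist px [341.4 151.5] bbox [330 139  25  34 322] at z.0955 [ 0.5412 -0.0518  0.0955]
wrist px [136.2 192.5] bbox [  91  158   91   70 4523] at z.0955 [ 0.5753 -0.1911  0.0955]
wrist px [321.9 213.3] bbox [ 288  182   69   62 3323] at z.0955 [ 0.5977 -0.0635  0.0955]
4 rows off [-0.8, 0.1, 19.5] tw [-0.0004, -0.0007, 0.0001] tot [-0.00150756 -0.00268333  0.000222  ]
5 rows off [-16.8, -0.0, -29.1] tw [0.0, 0.0, 0.0] tot [0. 0. 0.]
14 rows off [0.8, 17.7, 2.0] tw [-0.0251, 0.0, -0.0435] tot [-0.35134835  0.         -0.60855319]
   row 3 shelf -0.153 -0.182 0.244
   row 6 shelf -0.127 -0.136 0.237
   row 9 shelf -0.108 -0.087 0.231
   row 12 shelf -0.096 -0.035 0.224
4 rows off [7.8, 11.3, 18.6] tw [0.0, 0.0, 0.0] tot [0. 0. 0.]
```

Request:
apply_moves --offset '[[-0.8, 0, 19.5], [-0.8, 0, 19.5], [-0.8, 0, 19.5], [-0.8, 0, 19.5], [0, 0, 0]]' --twist '[[0, 0, 0], [0, 0, 0], [0, 0, 0], [0, 0, 0], [0, 0, 0]]'

```text
clock: 21.05
tool_pos: [0.6202, -0.0625, 0.081]
tcp_rot: [[-0.868, 0.001, 0.497], [0.0, 1.0, -0.001], [-0.497, -0.001, -0.868]]
force: [-0.1, 0.8, -0.9]
grip_width: 0.908
gripper_force: 0.0
```

Request:
apply_moves --offset '[[0, 0, 0], [0, 0, 0], [0, 0, 0], [0, 0, 0], [0, 0, 0], [-3, 0, -5.2], [-12, 0, -21], [-17, 0, -29], [-17, 0, -29], [-17, 0, -29], [-17, 0, -29]]' --twist '[[0, 0, 0], [0, 0, 0], [0, 0, 0], [0, 0, 0], [0, 0, 0], [0, 0, 0], [0, 0, 0], [0, 0, 0], [0, 0, 0], [0, 0, 0], [0, 0, 0]]' --claw 45 --grip_force 30

```text
clock: 21.97
tool_pos: [0.62, -0.0632, 0.2505]
tcp_rot: [[-0.866, 0.004, 0.499], [0.002, 1.0, -0.005], [-0.499, -0.003, -0.866]]
force: [1.3, 0.3, -3.3]
grip_width: 0.603
gripper_force: 30.0
```

```bash
python3 - <<'E'
from h import *
s=manip.get_state();print(s["tool_pos"],s["qpos"].round(2),s["force"],s["grip_width"]*88.1)
p2,r2=place(-.10,.0,.14);chain(((p2,r2),14),(place(-.09,.046,.065),4),(place(0.001,.046,.045),4),(place(.001,.046,.025),3))
E
```

```text
[ 0.62000461 -0.06316071  0.2504952 ] [-0.36  0.28  1.6   0.25  0.78 -2.06] [ 1.30484964  0.29416665 -3.25640034] 53.100662419698786
14 rows off [0.8, 17.7, 2.0] tw [-0.0253, -0.0001, -0.0435] tot [-0.35444181 -0.00178048 -0.60833966]
   row 3 shelf -0.153 -0.182 0.244
   row 6 shelf -0.127 -0.136 0.237
   row 9 shelf -0.108 -0.087 0.231
   row 12 shelf -0.096 -0.035 0.224
4 rows off [7.2, 11.5, 17.5] tw [0.0, 0.0, 0.0] tot [0. 0. 0.]
4 rows off [-17.2, 0.0, 15.7] tw [0.0, 0.0, 0.0] tot [0. 0. 0.]
3 rows off [3.3, 0.0, 5.8] tw [0.0, 0.0, 0.0] tot [0. 0. 0.]
```

Request:
apply_moves --offset '[[0.8, 17.7, 2], [0.8, 17.7, 2], [0.8, 17.7, 2], [0.8, 17.7, 2], [0.8, 17.7, 2], [0.8, 17.7, 2], [0.8, 17.7, 2], [0.8, 17.7, 2], [0.8, 17.7, 2], [0.8, 17.7, 2], [0.8, 17.7, 2], [0.8, 17.7, 2], [0.8, 17.7, 2], [0.8, 17.7, 2], [0, 0, 0]]' --twist '[[-0.0253, 0, -0.0435], [-0.0253, 0, -0.0435], [-0.0253, 0, -0.0435], [-0.0253, 0, -0.0435], [-0.0253, 0, -0.0435], [-0.0253, 0, -0.0435], [-0.0253, 0, -0.0435], [-0.0253, 0, -0.0435], [-0.0253, 0, -0.0435], [-0.0253, 0, -0.0435], [-0.0253, 0, -0.0435], [-0.0253, 0, -0.0435], [-0.0253, 0, -0.0435], [-0.0253, 0, -0.0435], [0, 0, 0]]'

```text
clock: 23.22
tool_pos: [0.5457, 0.1697, 0.218]
tcp_rot: [[-0.661, -0.648, 0.379], [-0.562, 0.761, 0.323], [-0.498, 0.001, -0.867]]
force: [-1.4, 0.6, -3.5]
grip_width: 0.603
gripper_force: 30.0
```

```bash
python3 - <<'E'
from h import *
s=manip.get_state();print(s["tool_pos"],s["qpos"].round(2),s["force"],s["grip_width"]*88.1)
chain((place(-.09,.046,.065),4),(place(0.001,.046,.045),4),(place(.001,.046,.025),3))
E
```

```text
[0.54571559 0.16973765 0.21800861] [-0.06  0.22  1.76  0.49  0.83 -2.61] [-1.38041195  0.59458781 -3.46899064] 53.118568375823386
4 rows off [7.0, 11.0, 17.0] tw [0.0008, -0.0006, 0.001] tot [ 0.00334411 -0.00244637  0.00388711]
4 rows off [-17.2, 0.0, 15.7] tw [0.0, 0.0, 0.0] tot [0. 0. 0.]
3 rows off [3.3, 0.0, 5.8] tw [0.0, 0.0, 0.0] tot [0. 0. 0.]
```

Request:
apply_moves --offset '[[7, 11, 17], [7, 11, 17], [7, 11, 17], [7, 11, 17], [-17.2, 0, 15.7], [-17.2, 0, 15.7], [-17.2, 0, 15.7], [-17.2, 0, 15.7], [0, 0, 0], [0, 0, 0]]' --twist '[[0.0008, 0, 0.001], [0.0008, 0, 0.001], [0.0008, 0, 0.001], [0.0008, 0, 0.001], [0, 0, 0], [0, 0, 0], [0, 0, 0], [0, 0, 0], [0, 0, 0], [0, 0, 0]]'

```text
clock: 24.05
tool_pos: [0.597, 0.2663, 0.125]
tcp_rot: [[-0.665, -0.641, 0.383], [-0.556, 0.767, 0.319], [-0.499, -0.001, -0.867]]
force: [-0.1, -0.6, -4.1]
grip_width: 0.608
gripper_force: 30.0
```

```bash
python3 - <<'E'
from h import *
s=manip.get_state();print(s["tool_pos"],s["qpos"].round(2),s["force"],s["grip_width"]*88.1,place(.001,.046,.045)[0])
caps("wrist")
chain((place(.001,.046,.0225),4))
E
```

```text
[0.59696041 0.26634779 0.12502357] [ 0.14  0.5   1.64  0.48  0.6  -2.47] [-0.08742967 -0.5656993  -4.07331615] 53.58065433057908 [0.59417529 0.26813119 0.125     ]
wrist px [419.9 139.4] bbox [ 391  118   67   61 1399] at z.0955 [0.5196 0.2642 0.0955]
wrist px [467.  132.3] bbox [456 121  26  27 176] at z.0955 [0.503  0.2779 0.0955]
wrist px [301.7 153.9] bbox [275 138  50  50 968] at z.0955 [0.5631 0.2258 0.0955]
wrist px [348.  157.2] bbox [333 139  34  49 645] at z.0955 [0.5496 0.2452 0.0955]
wrist px [460.8 217.2] bbox [ 410  175  106   83 6454] at z.0955 [0.5383 0.3331 0.0955]
wrist px [319.5 247.5] bbox [ 269  203  102   87 6991] at z.0955 [0.6219 0.2865 0.0955]
4 rows off [2.9, 0.8, 4.9] tw [-0.0008, -0.0004, -0.0008] tot [-0.00328934 -0.00144979 -0.00338515]
```

Request:
apply_moves --offset '[[2.7, 0, 4.7], [2.7, 0, 4.7], [2.7, 0, 4.7], [2.7, 0, 4.7], [0, 0, 0]]' --twist '[[0, 0, 0], [0, 0, 0], [0, 0, 0], [0, 0, 0], [0, 0, 0]]'

```text
clock: 24.52
tool_pos: [0.5969, 0.2664, 0.1037]
tcp_rot: [[-0.664, -0.641, 0.385], [-0.555, 0.768, 0.32], [-0.5, -0.001, -0.866]]
force: [-0.2, -0.3, -4.4]
grip_width: 0.605
gripper_force: 30.0
```

Request:
apply_moves --offset '[[0.5, 0, 0.87], [0.5, 0, 0.87], [0, 0, 0]]' --twist '[[0, 0, 0], [0, 0, 0], [0, 0, 0]]'

```text
clock: 24.77
tool_pos: [0.5974, 0.2669, 0.1034]
tcp_rot: [[-0.663, -0.641, 0.387], [-0.555, 0.767, 0.32], [-0.502, -0.002, -0.865]]
force: [-3.4, 1.2, 6.5]
grip_width: 0.604
gripper_force: 30.0
```

Request:
apply_moves --offset '[[-0.3, 0, -0.5], [0, 0, 0], [0, 0, 0], [0, 0, 0], [0, 0, -15], [0, 0, -25], [0, 0, -35], [-5, 0, -35], [-5, 0, -20]]' --twist '[[0, 0, 0], [0, 0, 0], [0, 0, 0], [0, 0, 0], [0, 0, 0], [0, 0, 0], [0, 0, 0], [0, 0, 0], [0, 0, 0]]' --claw 68

```text
clock: 25.52
tool_pos: [0.5532, 0.2297, 0.2233]
tcp_rot: [[-0.663, -0.641, 0.387], [-0.556, 0.768, 0.319], [-0.502, -0.003, -0.865]]
force: [-0.4, -0.2, 1.1]
grip_width: 0.769
gripper_force: 0.0
```

```bash
python3 - <<'E'
from h import *
s=manip.get_state();print(s["tool_pos"],s["qpos"].round(2),s["force"],((s["tool_pos"]-O)@SX).round(3),((s["tool_pos"]-O)@SY).round(3))
i=manip.camera_info("wrist");im=manip.grab_frame("wrist")[:,:,::-1];cv2.imwrite("pics/w10.png",cv2.resize(im[60:260,200:500],None,fx=2.6,fy=2.6,interpolation=cv2.INTER_CUBIC))
caps("wrist");caps("top")
j=[.587,-.199];a=np.arctan2(j[1],j[0])
chain((place(-.15,-.10,.17),8),(grasp(j,a+.05,.002,back=.08),14))
E
```

```text
[0.55316676 0.22973473 0.2232739 ] [ 0.07  0.26  1.7   0.42  0.78 -2.43] [-0.43010009 -0.21062372  1.11587256] -0.048 0.043
wrist px [386.  125.8] bbox [369 113  39  39 475] at z.0955 [0.5159 0.2711 0.0955]
wrist px [310.3 123. ] bbox [295 114  30  30 307] at z.0955 [0.556  0.2191 0.0955]
wrist px [338.8 125. ] bbox [330 115  20  28 200] at z.0955 [0.5416 0.2393 0.0955]
wrist px [322.  174.2] bbox [ 294  146   57   55 2353] at z.0955 [0.5947 0.265  0.0955]
wrist px [406.8 174.1] bbox [ 378  146   60   55 2428] at z.0955 [0.5393 0.3305 0.0955]
wrist px [614.5 269. ] bbox [573 240  67  48 247] at z.0955 [0.4584 0.7211 0.0955]
wrist px [228.6 372. ] bbox [206 369  46   7 306] at z.0955 [1.4607 0.5935 0.0955]
top px [203.9 203.9] bbox [195 196  20  19 253] at z.0955 [0.5969 0.2689 0.0955]
top px [386.6 206.4] bbox [377 196  21  21 316] at z.0955 [ 0.5874 -0.1997  0.0955]
top px [176.9 224.2] bbox [169 217  19  17 208] at z.0955 [0.5448 0.3359 0.0955]
8 rows off [8.6, -17.9, -9.0] tw [-0.0006, 0.0003, -0.0003] tot [-0.00512231  0.00204524 -0.00224745]
   row 3 shelf -0.083 -0.011 0.232
   row 6 shelf -0.119 -0.064 0.243
14 rows off [8.5, -17.6, 3.2] tw [0.0349, 0.0, 0.0604] tot [4.88526275e-01 1.63591672e-17 8.46152330e-01]
   row 3 shelf -0.164 -0.152 0.229
   row 6 shelf -0.195 -0.198 0.208
   row 9 shelf -0.235 -0.236 0.187
   row 12 shelf -0.283 -0.265 0.165
```

View pics/w10.png

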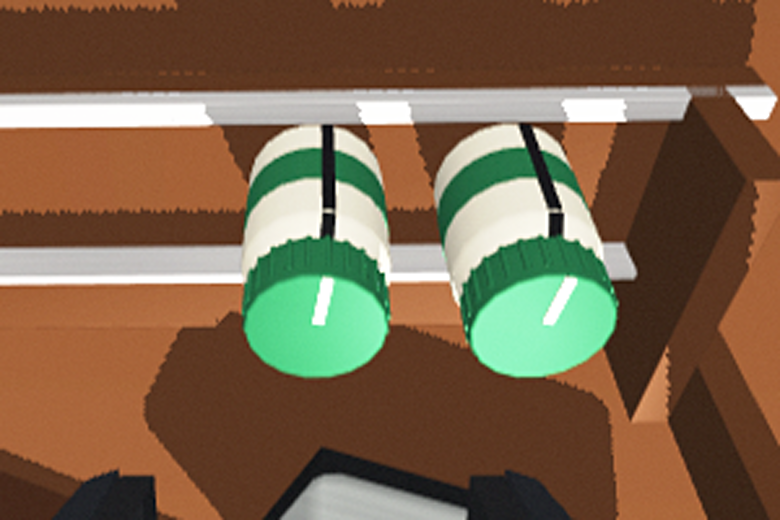

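Request:
apply_moves --offset '[[8.6, -17.9, -9], [8.6, -17.9, -9], [8.6, -17.9, -9], [8.6, -17.9, -9], [8.6, -17.9, -9], [8.6, -17.9, -9], [8.6, -17.9, -9], [8.6, -17.9, -9]]' --twist '[[-0.0006, 0, 0], [-0.0006, 0, 0], [-0.0006, 0, 0], [-0.0006, 0, 0], [-0.0006, 0, 0], [-0.0006, 0, 0], [-0.0006, 0, 0], [-0.0006, 0, 0]]' --claw 72

```text
clock: 26.33
tool_pos: [0.572, 0.0585, 0.2463]
tcp_rot: [[-0.666, -0.643, 0.379], [-0.556, 0.766, 0.324], [-0.498, 0.005, -0.867]]
force: [0.0, 0.5, 0.4]
grip_width: 0.817
gripper_force: 0.0
```

Request:
apply_moves --offset '[[8.5, -17.6, 3.2], [8.5, -17.6, 3.2], [8.5, -17.6, 3.2], [8.5, -17.6, 3.2], [8.5, -17.6, 3.2], [8.5, -17.6, 3.2], [8.5, -17.6, 3.2], [8.5, -17.6, 3.2], [8.5, -17.6, 3.2], [8.5, -17.6, 3.2], [8.5, -17.6, 3.2], [8.5, -17.6, 3.2], [8.5, -17.6, 3.2], [8.5, -17.6, 3.2], [0, 0, 0]]' --twist '[[0.0349, 0, 0.0604], [0.0349, 0, 0.0604], [0.0349, 0, 0.0604], [0.0349, 0, 0.0604], [0.0349, 0, 0.0604], [0.0349, 0, 0.0604], [0.0349, 0, 0.0604], [0.0349, 0, 0.0604], [0.0349, 0, 0.0604], [0.0349, 0, 0.0604], [0.0349, 0, 0.0604], [0.0349, 0, 0.0604], [0.0349, 0, 0.0604], [0.0349, 0, 0.0604], [0, 0, 0]]'

```text
clock: 27.58
tool_pos: [0.5526, -0.1897, 0.1462]
tcp_rot: [[-0.835, 0.278, 0.475], [0.243, 0.961, -0.135], [-0.494, 0.002, -0.87]]
force: [-0.0, 0.0, -0.2]
grip_width: 0.815
gripper_force: 0.0
```

```bash
python3 - <<'E'
from h import *
s=manip.get_state();print(s["tool_pos"],s["qpos"].round(2),s["force"])
caps("wrist")
j=[.587,-.199];a=np.arctan2(j[1],j[0])
chain((grasp(j,a+.05,.002),4))
im=cv2.imread("pics/scene0.png");g=cv2.cvtColor(im,cv2.COLOR_BGR2GRAY).astype(float);sat=cv2.cvtColor(im,cv2.COLOR_BGR2HSV)[:,:,1].astype(float)
def S(a,q): return cv2.getRectSubPix(a.astype(np.float32),(1,1),(float(q[0]),float(q[1])))[0,0]
c=np.array([.5878,-.2005])
for d in range(-60,20,4):
    e=np.radians(d);u=np.array([np.cos(e),np.sin(e)])
    print(d,"ptr sat",round(np.mean([S(sat,proj("scene",[*(c+u*r),.0955])) for r in (.012,.016,.02)])),"stripe",round(np.mean([S(g,proj("scene",[*(c+u*.03),z])) for z in (.03,.045,.058)])))
E
```

```text
[ 0.55259206 -0.18968726  0.14616496] [-0.6   0.33  1.84  0.33  0.5  -2.14] [-0.01462523  0.02486237 -0.19000342]
wrist px [319.3 153.4] bbox [288 142  64  32 892] at z.0955 [ 0.5182 -0.1809  0.0955]
wrist px [319.7 216.2] bbox [ 286  186   69   61 3337] at z.0955 [ 0.5741 -0.1968  0.0955]
4 rows off [-1.0, -0.2, 19.4] tw [0.0003, -0.0015, -0.0005] tot [ 0.00116749 -0.00586016 -0.00199378]
-60 ptr sat 143 stripe 121
-56 ptr sat 141 stripe 126
-52 ptr sat 138 stripe 128
-48 ptr sat 129 stripe 129
-44 ptr sat 112 stripe 127
-40 ptr sat 92 stripe 116
-36 ptr sat 70 stripe 96
-32 ptr sat 52 stripe 75
-28 ptr sat 39 stripe 78
-24 ptr sat 32 stripe 103
-20 ptr sat 31 stripe 143
-16 ptr sat 36 stripe 168
-12 ptr sat 44 stripe 180
-8 ptr sat 63 stripe 186
-4 ptr sat 82 stripe 189
0 ptr sat 95 stripe 193
4 ptr sat 113 stripe 198
8 ptr sat 129 stripe 201
12 ptr sat 138 stripe 203
16 ptr sat 143 stripe 204
```

```bash
python3 - <<'E'
from h import *
j=[.587,-.199];a=np.arctan2(j[1],j[0])+.05
V=(np.r_[j,.15],rot(a));D=(np.r_[j,.0855],rot(a))
chain((V,6),(D,3),(V,3),(grasp(j,a,.002,back=.06),6))
E
```

```text
6 rows off [-5.8, -0.1, 1.3] tw [0.0003, 0.0863, -0.0003] tot [ 0.00166224  0.51773838 -0.00164195]
3 rows off [-0.0, 0.0, 21.5] tw [0.0, 0.0, 0.0] tot [0. 0. 0.]
3 rows off [-0.0, 0.0, -21.5] tw [0.0, 0.0, 0.0] tot [0. 0. 0.]
6 rows off [4.4, 0.0, 1.8] tw [-0.0, -0.0873, -0.0] tot [-1.10089429e-17 -5.23598776e-01 -4.49148242e-18]
```

Request:
apply_moves --offset '[[-5.8, 0, 1.3], [-5.8, 0, 1.3], [-5.8, 0, 1.3], [-5.8, 0, 1.3], [-5.8, 0, 1.3], [-5.8, 0, 1.3], [0, 0, 0], [0, 0, 21.5], [0, 0, 21.5], [0, 0, 21.5], [0, 0, 0]]' --twist '[[0, 0.0863, 0], [0, 0.0863, 0], [0, 0.0863, 0], [0, 0.0863, 0], [0, 0.0863, 0], [0, 0.0863, 0], [0, 0, 0], [0, 0, 0], [0, 0, 0], [0, 0, 0], [0, 0, 0]]'

```text
clock: 28.55
tool_pos: [0.5864, -0.1967, 0.0836]
tcp_rot: [[-0.962, 0.272, -0.001], [0.272, 0.962, 0.004], [0.002, 0.004, -1.0]]
force: [-0.0, -0.8, 0.4]
grip_width: 0.821
gripper_force: 0.0
```

Request:
apply_moves --offset '[[0, 0, 0], [0, 0, 0], [0, 0, 0], [0, 0, 0], [0, 0, 0], [0, 0, 0], [0, 0, 0], [0, 0, 0], [0, 0, 0]]' --twist '[[0, 0, 0], [0, 0, 0], [0, 0, 0], [0, 0, 0], [0, 0, 0.12], [0, 0, 0.12], [0, 0, 0.12], [0, 0, 0.12], [0, 0, 0]]' --claw 45 --grip_force 10

```text
clock: 29.3
tool_pos: [0.589, -0.1985, 0.0893]
tcp_rot: [[-0.723, 0.691, 0.006], [0.691, 0.723, -0.0], [-0.005, 0.004, -1.0]]
force: [0.0, 2.7, 5.1]
grip_width: 0.608
gripper_force: 10.0
```

Request:
apply_moves --offset '[[0, 0, 0], [0, 0, 0], [0, 0, -15], [0, 0, -25], [0, 0, -25], [0, 0, 0], [4.4, 0, 1.8], [4.4, 0, 1.8], [4.4, 0, 1.8], [4.4, 0, 1.8], [4.4, 0, 1.8], [4.4, 0, 1.8], [0, 0, 0]]' --twist '[[0, 0, 0], [0, 0, 0], [0, 0, -0.12], [0, 0, -0.12], [0, 0, -0.12], [0, 0, -0.12], [0, -0.0873, 0], [0, -0.0873, 0], [0, -0.0873, 0], [0, -0.0873, 0], [0, -0.0873, 0], [0, -0.0873, 0], [0, 0, 0]]' --claw 72

```text
clock: 30.38
tool_pos: [0.5631, -0.1911, 0.1346]
tcp_rot: [[-0.832, 0.273, 0.482], [0.237, 0.962, -0.136], [-0.501, 0.001, -0.865]]
force: [-0.3, -0.1, -0.4]
grip_width: 0.816
gripper_force: 0.0
```

```bash
python3 - <<'E'
from h import *
s=manip.get_state();print(s["tool_pos"],s["qpos"].round(2),s["force"])
caps("top")
j=[.587,-.199];a=np.arctan2(j[1],j[0])+.05
chain((grasp(j,a,.002),4))
p,r=grasp(j,a,.17)
q=grasp(shelf(-.10,-.09,0),.55,.14);print(q[0]);plan(*q,16,p,r);mid(p,r,*q,16)
E
```

```text
[ 0.56312985 -0.19113062  0.13464198] [-0.59  0.36  1.83  0.35  0.47 -2.16] [-0.26991726 -0.12517779 -0.42047298]
top px [204.6 204.7] bbox [195 196  21  20 288] at z.0955 [0.5947 0.2671 0.0955]
top px [386.3 205.7] bbox [377 196  20  20 276] at z.0955 [ 0.5894 -0.1991  0.0955]
top px [178.7 225.9] bbox [169 217  21  20 299] at z.0955 [0.5404 0.3311 0.0955]
4 rows off [0.1, -0.2, 15.5] tw [0.0002, 0.0, -0.0002] tot [ 0.00074406  0.00013951 -0.00060045]
[0.60519367 0.09819581 0.22      ]
16 rows off [-1.5, 19.0, 3.1] tw [-0.0258, 0.0, -0.0448] tot [-4.13426275e-01  3.11900744e-17 -7.16075314e-01]
   row 3 shelf -0.244 -0.285 0.244
   row 6 shelf -0.198 -0.25 0.239
   row 9 shelf -0.158 -0.208 0.233
   row 12 shelf -0.125 -0.161 0.228
   row 15 shelf -0.1 -0.109 0.222
```

Request:
apply_moves --offset '[[0, 0, 15.5], [0, 0, 15.5], [0, 0, 15.5], [0, 0, 15.5], [0, 0, 0]]' --twist '[[0, 0, 0], [0, 0, 0], [0, 0, 0], [0, 0, 0], [0, 0, 0]]'

```text
clock: 30.85
tool_pos: [0.5968, -0.201, 0.0814]
tcp_rot: [[-0.833, 0.273, 0.481], [0.237, 0.962, -0.135], [-0.5, 0.001, -0.866]]
force: [0.3, -1.1, -0.1]
grip_width: 0.812
gripper_force: 0.0
```

Request:
apply_moves --offset '[[0, 0, 0], [0, 0, 0], [0, 0, 0], [0, 0, 0], [-3, 0, -5.2], [-12, 0, -21], [-17, 0, -29], [-17, 0, -29], [-17, 0, -29], [-17, 0, -29]]' --twist '[[0, 0, 0], [0, 0, 0], [0, 0, 0], [0, 0, 0], [0, 0, 0], [0, 0, 0], [0, 0, 0], [0, 0, 0], [0, 0, 0], [0, 0, 0]]' --claw 45 --grip_force 30

```text
clock: 31.68
tool_pos: [0.5949, -0.2006, 0.2494]
tcp_rot: [[-0.832, 0.275, 0.482], [0.238, 0.961, -0.137], [-0.501, 0.001, -0.865]]
force: [1.0, -0.9, -2.7]
grip_width: 0.605
gripper_force: 30.0
```

Request:
apply_moves --offset '[[-1.5, 19, 3.1], [-1.5, 19, 3.1], [-1.5, 19, 3.1], [-1.5, 19, 3.1], [-1.5, 19, 3.1], [-1.5, 19, 3.1], [-1.5, 19, 3.1], [-1.5, 19, 3.1], [-1.5, 19, 3.1], [-1.5, 19, 3.1], [-1.5, 19, 3.1], [-1.5, 19, 3.1], [-1.5, 19, 3.1], [-1.5, 19, 3.1], [-1.5, 19, 3.1], [-1.5, 19, 3.1], [0, 0, 0]]' --twist '[[-0.0258, 0, -0.0448], [-0.0258, 0, -0.0448], [-0.0258, 0, -0.0448], [-0.0258, 0, -0.0448], [-0.0258, 0, -0.0448], [-0.0258, 0, -0.0448], [-0.0258, 0, -0.0448], [-0.0258, 0, -0.0448], [-0.0258, 0, -0.0448], [-0.0258, 0, -0.0448], [-0.0258, 0, -0.0448], [-0.0258, 0, -0.0448], [-0.0258, 0, -0.0448], [-0.0258, 0, -0.0448], [-0.0258, 0, -0.0448], [-0.0258, 0, -0.0448], [0, 0, 0]]'

```text
clock: 33.1
tool_pos: [0.606, 0.0998, 0.2162]
tcp_rot: [[-0.736, -0.526, 0.426], [-0.456, 0.85, 0.263], [-0.5, -0.001, -0.866]]
force: [-1.5, -0.3, -3.7]
grip_width: 0.6
gripper_force: 30.0
```

```bash
python3 - <<'E'
from h import *
s=manip.get_state();print(s["tool_pos"],s["qpos"].round(2),s["force"],s["grip_width"]*88.1)
i=manip.camera_info("wrist");im=manip.grab_frame("wrist")[:,:,::-1];cv2.imwrite("pics/w11.png",im)
P=lambda x,y,z:grasp(shelf(x,y,0),.55,z)
chain((P(-.09,-.039,.065),4),(P(0.001,-.039,.045),4),(P(.001,-.039,.025),4))
E
```

```text
[0.60596944 0.09981849 0.21616218] [-0.16  0.31  1.65  0.46  0.82 -2.55] [-1.54560578 -0.32677827 -3.67404419] 52.88273779083346
4 rows off [8.8, 13.2, 15.6] tw [-0.0004, 0.0003, 0.0004] tot [-0.0016039   0.00116743  0.00165569]
4 rows off [-17.0, 3.4, 15.6] tw [0.0, 0.0, 0.0] tot [0. 0. 0.]
4 rows off [2.5, 0.0, 4.3] tw [0.0, 0.0, 0.0] tot [0. 0. 0.]
```

Request:
apply_moves --offset '[[8.8, 13.2, 15.6], [8.8, 13.2, 15.6], [8.8, 13.2, 15.6], [8.8, 13.2, 15.6], [-17, 3.4, 15.6], [-17, 3.4, 15.6], [-17, 3.4, 15.6], [-17, 3.4, 15.6], [0, 0, 0], [0, 0, 0]]' --twist '[[0, 0, 0], [0, 0, 0], [0, 0, 0], [0, 0, 0], [0, 0, 0], [0, 0, 0], [0, 0, 0], [0, 0, 0], [0, 0, 0], [0, 0, 0]]'

```text
clock: 33.98
tool_pos: [0.6511, 0.2012, 0.1245]
tcp_rot: [[-0.737, -0.522, 0.429], [-0.452, 0.853, 0.26], [-0.501, -0.003, -0.865]]
force: [0.1, -0.2, -3.8]
grip_width: 0.601
gripper_force: 30.0
```

```bash
python3 - <<'E'
from h import *
s=manip.get_state();print(s["tool_pos"],s["qpos"].round(2),s["force"],s["grip_width"]*88.1)
i=manip.camera_info("wrist");im=manip.grab_frame("wrist")[:,:,::-1];cv2.imwrite("pics/w12.png",im[:300])
P=lambda x,y,z:grasp(shelf(x,y,0),.55,z)
chain((P(.001,-.039,.024),4))
E
```

```text
[0.65114505 0.20120767 0.12454678] [ 0.04  0.55  1.56  0.44  0.61 -2.39] [ 0.0731438  -0.18931979 -3.84834626] 52.952639892901374
4 rows off [2.7, 0.5, 4.5] tw [-0.0008, 0.0005, -0.0] tot [-3.19006623e-03  1.89637751e-03 -3.29120198e-05]
```

View pics/w12.png

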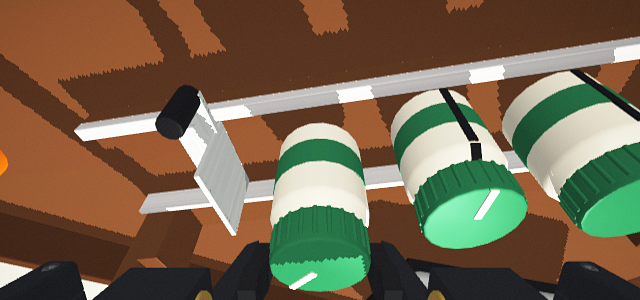

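Request:
apply_moves --offset '[[2.7, 0, 4.6], [2.7, 0, 4.6], [2.7, 0, 4.6], [2.7, 0, 4.6], [0, 0, 0]]' --twist '[[0, 0, 0], [0, 0, 0], [0, 0, 0], [0, 0, 0], [0, 0, 0]]'

```text
clock: 34.45
tool_pos: [0.6508, 0.201, 0.103]
tcp_rot: [[-0.737, -0.521, 0.43], [-0.452, 0.853, 0.26], [-0.502, -0.003, -0.865]]
force: [0.3, -0.5, -3.8]
grip_width: 0.601
gripper_force: 30.0
```

Request:
apply_moves --offset '[[0.5, 0, 0.87], [0.5, 0, 0.87], [0, 0, 0]]' --twist '[[0, 0, 0], [0, 0, 0], [0, 0, 0]]'

```text
clock: 34.7
tool_pos: [0.6514, 0.2013, 0.1026]
tcp_rot: [[-0.736, -0.522, 0.431], [-0.452, 0.853, 0.26], [-0.504, -0.004, -0.864]]
force: [0.2, -0.7, -0.2]
grip_width: 0.604
gripper_force: 30.0
```

Touching down (weight taken off the hand). Release and retreat.

Request:
apply_moves --offset '[[0.2, 0, 0.3], [0, 0, 0], [0, 0, 0], [0, 0, 0], [0, 0, -15], [0, 0, -25], [0, 0, -35], [-5, 0, -35], [-5, 0, -30]]' --twist '[[0, 0, 0], [0, 0, 0], [0, 0, 0], [0, 0, 0], [0, 0, 0], [0, 0, 0], [0, 0, 0], [0, 0, 0], [0, 0, 0]]' --claw 68

```text
clock: 35.45
tool_pos: [0.5973, 0.169, 0.2294]
tcp_rot: [[-0.737, -0.522, 0.431], [-0.452, 0.853, 0.26], [-0.503, -0.003, -0.864]]
force: [0.4, 0.2, 0.5]
grip_width: 0.774
gripper_force: 0.0
```

```bash
python3 - <<'E'
from h import *
s=manip.get_state();print(s["tool_pos"],s["qpos"].round(2),s["force"],((s["tool_pos"]-O)@SX).round(3),((s["tool_pos"]-O)@SY).round(3))
im=manip.grab_frame("wrist")[:,:,::-1];cv2.imwrite("pics/w13.png",im);i=manip.camera_info("wrist")
# cap tops & post
hsv=cv2.cvtColor(im,cv2.COLOR_BGR2HSV);m=cv2.inRange(hsv,(65,90,120),(88,255,255))
k,lab,st,ce=cv2.connectedComponentsWithStats(m)
for j in range(1,k):
    if st[j,4]>600:
        p=ray("wrist",*ce[j],.1135,i)-O;print("cap",ce[j].round(),(p@SX).round(4),(p@SY).round(4),st[j])
m=(hsv[:230,:,2]<45).astype(np.uint8);k,lab,st,ce=cv2.connectedComponentsWithStats(m)
for j in range(1,k):
    if st[j,4]>150:
        p=ray("wrist",*ce[j],.05,i)-O;print("dark",ce[j].round(),st[j],(p@SX).round(4),(p@SY).round(4))
print("exp post px",[proj("wrist",shelf(-.057,y,z),i).round() for y in (-.138,) for z in (.03,.0705)])
E
```

```text
[0.59726241 0.16899893 0.22941697] [-0.02  0.3   1.63  0.39  0.79 -2.36] [0.44918921 0.16935871 0.48157287] -0.054 -0.032
cap [500. 166.] 0.0063 0.1282 [ 469  143   64   45 1880]
cap [408. 176.] 0.0071 0.0433 [ 380  154   57   43 1701]
cap [320. 184.] 0.0054 -0.0433 [ 292  165   55   39 1559]
dark [489. 103.] [475  88  28  31 155] -0.0214 0.1335
dark [235. 113.] [224  98  22  31 433] -0.0489 -0.1258
dark [ 54. 135.] [ 37 119  36  31 171] -0.0527 -0.3384
exp post px [array([225.,  98.]), array([216., 118.])]
```

```bash
python3 - <<'E'
from h import *
r=rot(.50,np.radians(22))
chain(((shelf(-.075,-.126,.17),r),7),((shelf(-.053,-.126,.12),r),3),((shelf(-.053,-.126,.052),r),4),((shelf(-.053,.0,.052),r),1))
E
```

```text
7 rows off [5.0, -13.6, 8.1] tw [0.002, 0.0215, 0.0068] tot [0.01417437 0.15066047 0.04731231]
   row 3 shelf -0.061 -0.073 0.208
   row 6 shelf -0.071 -0.113 0.179
3 rows off [-0.4, 1.5, 18.1] tw [0.0, 0.0, 0.0] tot [0. 0. 0.]
4 rows off [6.4, 0.0, 15.8] tw [0.0, 0.0, 0.0] tot [0. 0. 0.]
1 rows off [23.2, 123.5, -9.4] tw [0.0, 0.0, 0.0] tot [0. 0. 0.]
```

Request:
apply_moves --offset '[[5, -13.6, 8.1], [5, -13.6, 8.1], [5, -13.6, 8.1], [5, -13.6, 8.1], [5, -13.6, 8.1], [5, -13.6, 8.1], [5, -13.6, 8.1], [-0.4, 1.5, 18.1], [-0.4, 1.5, 18.1], [-0.4, 1.5, 18.1], [0, 0, 0]]' --twist '[[0.002, 0.0215, 0.0068], [0.002, 0.0215, 0.0068], [0.002, 0.0215, 0.0068], [0.002, 0.0215, 0.0068], [0.002, 0.0215, 0.0068], [0.002, 0.0215, 0.0068], [0.002, 0.0215, 0.0068], [0, 0, 0], [0, 0, 0], [0, 0, 0], [0, 0, 0]]' --claw 44 --grip_force 10

```text
clock: 36.42
tool_pos: [0.656, 0.0992, 0.1075]
tcp_rot: [[-0.819, -0.48, 0.315], [-0.445, 0.877, 0.181], [-0.363, 0.008, -0.932]]
force: [0.2, 0.0, -0.7]
grip_width: 0.5
gripper_force: 0.0
```

```bash
python3 - <<'E'
from h import *
s=manip.get_state();print(s["tool_pos"],s["qpos"].round(2),s["force"],((s["tool_pos"]-O)@SX).round(3),((s["tool_pos"]-O)@SY).round(3))
i=manip.camera_info("wrist");im=manip.grab_frame("wrist")[:,:,::-1];cv2.imwrite("pics/w14.png",im)
hsv=cv2.cvtColor(im,cv2.COLOR_BGR2HSV)
m=(hsv[:260,:,2]<45).astype(np.uint8);k,lab,st,ce=cv2.connectedComponentsWithStats(m)
for j in range(1,k):
    if st[j,4]>150:
        v,u=np.nonzero(lab==j);b=v.max();ub=u[v>=b-3].mean();p=ray("wrist",*ce[j],.05,i)-O;q=ray("wrist",ub,b-8,.0705,i)-O
        print("dark",ce[j].round(),st[j],"mid",(p@SX).round(4),(p@SY).round(4),"top",(q@SX).round(4),(q@SY).round(4))
for y in (-.138,-.126): print([proj("wrist",shelf(-.057,y,z),i).round() for z in (.0305,.0705)])
print("tcp px",proj("wrist",s["tool_pos"],i))
r=rot(.50,np.radians(22));chain(((shelf(-.053,-.126,.052),r),4))
E
```

```text
[0.65596075 0.09918109 0.1074509 ] [-0.11  0.58  1.5   0.31  0.78 -2.37] [ 0.19522316  0.02036871 -0.67600794] -0.054 -0.123
dark [568. 191.] [537 165  62  49 376] mid -0.0234 0.0524 top -0.0268 0.0528
dark [323. 192.] [313 174  23  38 645] mid -0.0583 -0.1195 top -0.0646 -0.1195
dark [ 69. 232.] [ 44 206  51  50 344] mid -0.0608 -0.3248 top -0.065 -0.3221
dark [368. 252.] [359 241  22  19 286] mid 0.0124 -0.0945 top -0.0124 -0.0942
dark [271. 252.] [261 242  20  18 287] mid -0.0048 -0.1748 top -0.0275 -0.1658
[array([300., 182.]), array([297., 216.])]
[array([315., 179.]), array([315., 213.])]
tcp px [320.53876881 259.47008201]
4 rows off [5.0, -0.6, 13.4] tw [0.0017, -0.0027, -0.0005] tot [ 0.00669061 -0.0106067  -0.00186761]
```

Request:
apply_moves --offset '[[6.2, 0.7, 13], [6.2, 0.7, 13], [6.2, 0.7, 13], [6.2, 0.7, 13], [0, 0, 0]]' --twist '[[0.0017, -0.0027, 0], [0.0017, -0.0027, 0], [0.0017, -0.0027, 0], [0.0017, -0.0027, 0], [0, 0, 0]]'

```text
clock: 36.88
tool_pos: [0.651, 0.0993, 0.0521]
tcp_rot: [[-0.815, -0.477, 0.329], [-0.442, 0.879, 0.179], [-0.375, 0.001, -0.927]]
force: [-0.4, 0.1, -0.3]
grip_width: 0.503
gripper_force: 0.0
```

Request:
apply_moves --offset '[[0, 0, 0], [0, 0, 0], [0, 0, 0], [0, 0, 0], [0, 0, 0]]' --twist '[[0, 0, 0], [0, 0, 0], [0, 0, 0], [0, 0, 0], [0, 0, 0]]' --claw 8 --grip_force 12

```text
clock: 37.3
tool_pos: [0.6527, 0.0994, 0.0546]
tcp_rot: [[-0.813, -0.477, 0.333], [-0.442, 0.879, 0.179], [-0.378, -0.002, -0.926]]
force: [-0.5, 0.7, 4.2]
grip_width: 0.174
gripper_force: 12.0
```

```bash
python3 - <<'E'
from h import *
s=manip.get_state();p=s["tool_pos"]-O;x,y=p@SX,p@SY;print(x,y,p[2],s["qpos"].round(2),s["force"],s["grip_width"]*88.1)
r=rot(.50,np.radians(22))
chain(((shelf(x,y+.09,p[2]),s["tcp_rot"]),9),((shelf(x,y+.12,p[2]),s["tcp_rot"]),6))
E
```

```text
-0.05598560867835597 -0.12072579749869686 0.054567295574352276 [-0.11  0.65  1.56  0.37  0.64 -2.44] [-0.50454685  0.68996742  4.20181274] 15.3375449043591
9 rows off [1.9, 9.8, -0.8] tw [0.0, 0.0, 0.0] tot [0. 0. 0.]
   row 3 shelf -0.056 -0.091 0.055
   row 6 shelf -0.056 -0.061 0.055
6 rows off [0.9, 4.9, -0.4] tw [0.0, 0.0, 0.0] tot [0. 0. 0.]
```

Request:
apply_moves --offset '[[1.3, 6.5, -0.5], [1.3, 6.5, -0.5], [1.3, 6.5, -0.5], [1.3, 6.5, -0.5], [1.3, 6.5, -0.5], [1, 4.9, -0.4], [1, 4.9, -0.4], [1, 4.9, -0.4], [1, 4.9, -0.4], [1, 4.9, -0.4], [1, 4.9, -0.4], [1, 4.9, -0.4], [1, 4.9, -0.4], [1, 4.9, -0.4], [1, 4.9, -0.4], [1, 4.9, -0.4], [1, 4.9, -0.4]]' --twist '[[0, 0, 0], [0, 0, 0], [0, 0, 0], [0, 0, 0], [0, 0, 0], [0, 0, 0], [0, 0, 0], [0, 0, 0], [0, 0, 0], [0, 0, 0], [0, 0, 0], [0, 0, 0], [0, 0, 0], [0, 0, 0], [0, 0, 0], [0, 0, 0], [0, 0, 0]]' --grip_force 20

```text
clock: 38.72
tool_pos: [0.5922, 0.1699, 0.0545]
tcp_rot: [[-0.812, -0.477, 0.336], [-0.442, 0.879, 0.178], [-0.38, -0.004, -0.925]]
force: [4.7, -6.5, 3.9]
grip_width: 0.169
gripper_force: 20.0
```

```bash
python3 - <<'E'
from h import *
s=manip.get_state();p=s["tool_pos"]-O;x,y=p@SX,p@SY;print(x,y,p[2],s["qpos"].round(2),s["force"],s["force"]@SX,s["force"]@SY,s["grip_width"]*88.1)
i=manip.camera_info("wrist");im=manip.grab_frame("wrist")[:,:,::-1];cv2.imwrite("pics/w15.png",im)
caps("top")
chain(((shelf(-.056,y+.02,.0545),s["tcp_rot"]),5))
E
```

```text
-0.0567859252581771 -0.027881983499470853 0.0545319553758449 [ 0.02  0.56  1.72  0.34  0.54 -2.32] [ 4.73498635 -6.49096019  3.89188949] -0.5619306859324454 -8.014862459195022 14.9148842922179
top px [215.2 197.3] bbox [206 188  20  19 281] at z.0955 [0.6137 0.2406 0.0955]
top px [196.3 211.5] bbox [187 202  20  21 294] at z.0955 [0.5773 0.2878 0.0955]
top px [177.6 226.7] bbox [168 218  21  20 291] at z.0955 [0.5384 0.3339 0.0955]
5 rows off [0.6, 3.8, -0.2] tw [0.0003, -0.0002, 0.0001] tot [ 0.00137078 -0.00075064  0.00042483]
```

Request:
apply_moves --offset '[[0.7, 3.9, -0.3], [0.7, 3.9, -0.3], [0.7, 3.9, -0.3], [0.7, 3.9, -0.3], [0.7, 3.9, -0.3], [0.7, 3.9, -0.3], [0, 0, 0]]' --twist '[[0, 0, 0], [0, 0, 0], [0, 0, 0], [0, 0, 0], [0, 0, 0], [0, 0, 0], [0, 0, 0]]'

```text
clock: 39.4
tool_pos: [0.5764, 0.1884, 0.0545]
tcp_rot: [[-0.813, -0.477, 0.335], [-0.443, 0.879, 0.178], [-0.379, -0.003, -0.925]]
force: [-1.5, -5.0, 9.1]
grip_width: 0.17
gripper_force: 20.0
```

```bash
python3 - <<'E'
from h import *
s=manip.get_state();p=s["tool_pos"]-O;x,y=p@SX,p@SY;print(x,y,p[2],s["force"],s["force"]@SX,s["force"]@SY)
E
```

```text
-0.056958116292118575 -0.0035300661560499994 0.05446526933212542 [-1.4994366  -4.99522071  9.1393998 ] -4.3655393937141245 -2.853608326010487
```

Request:
apply_moves --offset '[[0.4, 2, -0.1], [0.4, 2, -0.1], [0, 0, 0]]' --twist '[[0, 0, 0], [0, 0, 0], [0, 0, 0]]'

```text
clock: 39.65
tool_pos: [0.5741, 0.1911, 0.0545]
tcp_rot: [[-0.813, -0.477, 0.335], [-0.442, 0.879, 0.178], [-0.38, -0.004, -0.925]]
force: [-0.3, -7.9, 8.3]
grip_width: 0.169
gripper_force: 20.0
```

Request:
apply_moves --offset '[[0.2, 1, -0.1], [0.2, 1, -0.1], [0, 0, 0]]' --twist '[[0, 0, 0], [0, 0, 0], [0, 0, 0]]'

```text
clock: 39.9
tool_pos: [0.5729, 0.1925, 0.0545]
tcp_rot: [[-0.813, -0.477, 0.335], [-0.442, 0.879, 0.178], [-0.38, -0.004, -0.925]]
force: [1.1, -8.6, 8.1]
grip_width: 0.17
gripper_force: 20.0
```

```bash
python3 - <<'E'
from h import *
s=manip.get_state();p=s["tool_pos"]-O;x,y=p@SX,p@SY;print(x,y,p[2],s["force"],s["force"]@SX,s["force"]@SY)
E
```

```text
-0.056986815566794594 0.0019037937982725065 0.05446036277722844 [ 1.0684872  -8.59462399  8.05438214] -4.721303534302774 -7.260842115800042
```

Request:
apply_moves --offset '[[0.2, 1, -0.1], [0.2, 1, -0.1], [0, 0, 0]]' --twist '[[0, 0, 0], [0, 0, 0], [0, 0, 0]]'

```text
clock: 40.15
tool_pos: [0.5716, 0.1941, 0.0545]
tcp_rot: [[-0.813, -0.477, 0.335], [-0.442, 0.879, 0.178], [-0.38, -0.004, -0.925]]
force: [1.5, -8.5, 7.6]
grip_width: 0.175
gripper_force: 20.0
```

Request:
apply_moves --offset '[[0.2, 1, -0.1], [0.2, 1, -0.1], [0, 0, 0]]' --twist '[[0, 0, 0], [0, 0, 0], [0, 0, 0]]'

```text
clock: 40.4
tool_pos: [0.5702, 0.1956, 0.0545]
tcp_rot: [[-0.813, -0.477, 0.335], [-0.442, 0.879, 0.178], [-0.38, -0.004, -0.925]]
force: [0.7, -8.2, 7.1]
grip_width: 0.168
gripper_force: 20.0
```

```bash
python3 - <<'E'
from h import *
s=manip.get_state();p=s["tool_pos"]-O;x,y=p@SX,p@SY;print(x,y,p[2],s["force"],s["force"]@SX,s["force"]@SY)
i=manip.camera_info("wrist");im=manip.grab_frame("wrist")[:,:,::-1];cv2.imwrite("pics/w16.png",im)
E
```

```text
-0.05702443048031814 0.006005407761051475 0.05447878976381143 [ 0.71498414 -8.21558189  7.14194454] -4.747372600473965 -6.743191253811757
```

Request:
apply_moves --offset '[[0.2, 1, -0.1], [0.2, 1, -0.1], [0.2, 1, -0.1], [0, 0, 0]]' --twist '[[0, 0, 0], [0, 0, 0], [0, 0, 0], [0, 0, 0]]'

```text
clock: 40.78
tool_pos: [0.5699, 0.1961, 0.0546]
tcp_rot: [[-0.812, -0.475, 0.339], [-0.441, 0.88, 0.176], [-0.382, -0.007, -0.924]]
force: [9.2, -20.3, 1.2]
grip_width: 0.166
gripper_force: 20.0
```

Request:
apply_moves --offset '[[0.2, 1, -0.1], [0.2, 1, -0.1], [0, 0, 0]]' --twist '[[0, 0, 0], [0, 0, 0], [0, 0, 0]]'

```text
clock: 41.03
tool_pos: [0.5697, 0.1963, 0.0546]
tcp_rot: [[-0.812, -0.473, 0.342], [-0.44, 0.881, 0.174], [-0.383, -0.009, -0.924]]
force: [16.6, -26.9, -3.7]
grip_width: 0.17
gripper_force: 20.0
```

```bash
python3 - <<'E'
from h import *
s=manip.get_state();p=s["tool_pos"]-O;x,y=p@SX,p@SY;print(x,y,p[2],s["force"],s["force"]@SX,s["force"]@SY)
caps("top")
E
```

```text
-0.05696608149806093 0.0068579997645787085 0.054630707877577206 [ 16.62383319 -26.94300307  -3.65835605] -4.649825937842924 -31.315712557503005
top px [204.9 205.9] bbox [195 196  21  20 289] at z.0955 [0.5917 0.2663 0.0955]
top px [186. 220.] bbox [176 211  21  20 299] at z.0955 [0.5555 0.3132 0.0955]
top px [169.3 233. ] bbox [160 226  18  18 187] at z.0955 [0.5226 0.3541 0.0955]
```

Request:
apply_moves --offset '[[0, 0, 0], [0, 0, 0], [0, 0, 0], [0, 0, 0], [0, 0, -10], [0, 0, -25], [0, 0, -35], [5, 0, -35], [5, 0, -35], [5, 0, -20], [0, 0, 0], [0, 0, 0]]' --twist '[[0, 0, 0], [0, 0, 0], [0, 0, 0], [0, 0, 0], [0, 0, 0], [0, 0, 0], [0, 0, 0], [0, 0, 0], [0, 0, 0], [0, 0, 0], [0, 0, 0], [0, 0, 0]]' --claw 42

```text
clock: 42.08
tool_pos: [0.5004, 0.1649, 0.1967]
tcp_rot: [[-0.813, -0.477, 0.334], [-0.442, 0.879, 0.179], [-0.379, -0.002, -0.926]]
force: [-0.5, -0.3, -0.6]
grip_width: 0.475
gripper_force: 0.0
```

```bash
python3 - <<'E'
from h import *
s=manip.get_state();p=s["tool_pos"]-O;print(p@SX,p@SY,p[2],s["force"])
caps("top")
i=manip.camera_info("wrist");im=manip.grab_frame("wrist")[:,:,::-1];cv2.imwrite("pics/w17.png",im)
hsv=cv2.cvtColor(im,cv2.COLOR_BGR2HSV);m=cv2.inRange(hsv,(65,90,120),(88,255,255))
k,lab,st,ce=cv2.connectedComponentsWithStats(m)
for j in range(1,k):
    if st[j,4]>600:
        q=ray("wrist",*ce[j],.1135,i)-O;print("cap",ce[j].round(),(q@SX).round(4),(q@SY).round(4),st[j])
m=(hsv[:230,:,2]<45).astype(np.uint8);k,lab,st,ce=cv2.connectedComponentsWithStats(m)
for j in range(1,k):
    if 150<st[j,4]<3000:
        q=ray("wrist",*ce[j],.05,i)-O;print("dark",ce[j].round(),st[j],(q@SX).round(4),(q@SY).round(4))
E
```

```text
-0.13023187274171755 0.02746635674795613 0.19673983018238286 [-0.49052771 -0.25358453 -0.63690594]
top px [205.  205.9] bbox [195 196  21  20 291] at z.0955 [0.5916 0.266  0.0955]
top px [186.1 219.9] bbox [176 211  21  20 300] at z.0955 [0.5556 0.3129 0.0955]
top px [169.  233.4] bbox [160 226  18  19 209] at z.0955 [0.5213 0.3548 0.0955]
cap [475. 257.] -0.0045 0.1598 [450 242  49  27 898]
cap [418. 262.] -0.0084 0.1043 [395 250  48  32 732]
dark [462. 199.] [451 183  24  33 151] -0.0259 0.169
dark [314. 201.] [308 187  13  31 335] -0.0568 0.0049
```

```bash
python3 -c "
from cell import manip
print(manip.finish_job())"
```

```text
the job is handed in; nothing more can be done
None
```

I tightened the two loose caps (first and third jars from the left in the top view), stood all three jars in the channel, packed them snug with the end stop, and handed the job in at 42 s; the verdict wasn't shown. I viewed 12 pictures, over the limit of 10.

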